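# Turn the gauge plate over on its locking stand

## Robot

A 6-joint arm with a two-finger parallel gripper is mounted at the origin on a cart in front of the work surface, level with it; the furniture and walls round the work are solid. World frame = base frame: x ahead of the robot, y to its left, z up, the work surface at z = 0. Lengths are in m, angles in rad, forces in N, time in s.
With the tool pointing down it reaches from about 0.35 to 0.775 m from the base axis. Payload 5.5 kg.
Tool frame: the origin (TCP) lies on the mounting face of the last link; the fingertips stand 173 mm ahead of it and the grasp point (between the pads) lies 155 mm ahead of it; z points along the fingers, y is the direction in which the jaws open and shut (so a half turn about z gives the same grasp; the last joint's range is limited). The gripper opens to 85 mm and grips with 20 to 120 N. Pads are 22 mm wide; open, the fingers measure 114 mm over their backs; the gripper's body (76 mm by 85 mm) begins 54 mm behind the grasp point. The pads swing forward as they close: fully open they stand 13 mm farther back than shut.
Start: joints at [-1.478, 0.313, 0.046, 1.304, 0, 1.431], TCP at [0.133, -0.56, 0.405] pointing down, gripper open.
Joint ranges: [-2.76, 2.76], [-0.86, 1.69], [-1.03, 1.26], [-2.2, 2.34], [-1.47, 1.5], [-3.14, 3.14]. Speed limits (rad/s): [2.57, 2.57, 3.14, 3.14, 3.14, 3.14].

## Interface

Orientations are given as a unit quaternion [w, x, y, z].
In Python, from workcell import * gives the robot as it stands. The module is installed in compiled form; this text tells all that it offers.
- The arm moves only by the shell command python3 -m crank 'ROWS' [FORCE]. ROWS is JSON, a list of rows, each a list of 7 numbers: the shift along the tool's x, y, z in mm, then the turn, a rotation vector about the tool's x, y, z in degrees, then the opening, from 0 (shut) to 1 (fully open). A call has exactly 8 rows; each row shifts and turns the commanded pose from where the row before left it, along the tool's axes as they then stand; what a row does not reach is not made up. A row lasts 1/8 s, in which the tool goes at most 62.5 mm and 10.7 degrees, less where a joint would pass 70% of its speed; a pose out of reach is approached as far as the arm can. A call with a gripper value outside its range is refused whole. The fingers move at their own pace and stop on an object; FORCE is the grip in N (left out, the last holds). Time passes only in rows, so rows that do not move let the fingers close, or fill a call up. It gives the time, the measured TCP pose, the force and the opening at its end, in the units of the state.
- get_state(): the state, without advancing time (a new reading comes with each control period).
- read_camera(name): name is "scene" or "side" or "wrist"; returns the picture (420x560x3 uint8, blue, green, red); there is no depth.
- calibration(name): a dict with "fx", "fy", "cx", "cy" (pixels), "extrinsics" (4x4, takes a point from world to camera coordinates). Camera axes: x right, y down, z forward; pixel columns grow to the right and rows downward; lengths in m; the calibration is good to about 2 mm. A picture is of the moment at which its call begins: read the wrist's pose just before it. calibration takes no time and is no camera call; for the wrist camera it gives the pose at the moment of the call.
- hand_in(): hands the job in, once; it reports no verdict.
The state is a dict: "clock": time; "joint_pos": joint angles; "qvel": joint speeds; "tau": joint torques, N m; "tcp_pos": TCP position; "orientation": TCP orientation; "wrist_force": force on the tool from outside, world axes, zero at the start; "ft_torque": the same for the moment, N m; "finger_gap": finger opening in m.
Only numpy, scipy, OpenCV 4.12 (cv2) and the standard library are available. Lean on these libraries where they do the work, as an engineer would, in place of code of your own. Each camera call takes 0.05 s, during which the arm holds its last target.

## Task

The steel gauge plate on the leaning stand shows its face of round pockets, but the next job needs the face of straight slots. Pinch the keeper's sprung tab against its upright and, keeping it squeezed, slide the keeper aside clear of the plate; take the plate off its two unequal pins, turn it over and hang it back on both pins, tab up, flat against the stand with the slots facing out. Then slide the keeper back over the plate's corner in the same way until it is fully home, let its tab spring out so that it locks, and leave the other things on the bench, the spool and the wax among them, where they are.

Things in the scene. Friction and masses are not known exactly. Their poses are not given: they have to be found in the camera images.
- stand: Fixed dark steel base of the stand, 125x205x12 mm. Origin at bench height under the middle of the plate; z up, x from the plate to the back of the stand, y to the left seen from its front. The base spans x -51..+75, y -150..+55 mm. It is turned 0.35 to 0.85 rad from facing the robot squarely, so that it faces to the robot's right.
- face: Fixed aluminium face, a slab 90 wide, 80 high, 10 mm thick, leaning back 0.18 rad from vertical. Origin at the middle of its lower front edge, at x +10, z +12 mm of the stand; z runs up the slab, y left, x straight into the slab (-x straight out of it). Front surface x = 0, top edge z = 80 mm. Two pins stand out of it along -x.
- gauge_plate: Loose steel plate, 0.2-0.4 kg, 80 wide (y), 66 high (z), 12 mm thick (x). Origin: middle of its underside; z points to its tab. -x face: round pockets; +x face: straight slots. Holes through it: 12.5 mm at y +-26, z 46 and 9.5 mm at y +-26, z 20 mm, so it fits tab up with either face out. Hung, its origin is at x -6, y 0, z 16 mm of the face's frame. Starts hung, pockets out.
- plate_tab (a point): Middle of the plate's gripping tab (plate z 90 mm), which is 32 mm wide, 42 mm high (plate z 66-108) and 12 mm thick, centred on the plate's top edge and thickness. On the stand the tab rises 44 mm above the face's top edge. Half a turn about the plate's own z, which runs through this point, turns the plate over.
- pocket_side (a point): Centre of the plate's face with the round pockets (plate x -6, z 33 mm).
- slot_side (a point): Centre of the plate's face with the straight slots (plate x +6, z 33 mm).
- pin_large (a point): Free end, on its axis, of the large pin: 10 mm in diameter, 14 mm long with a round nose, on the left at y +26, z 63 mm of the face. The plate comes off straight along the pins. Hung, its holes' upper edges rest on the pins; raised 1.2 mm, the holes are centred on the pins with 1.2 mm of play all round.
- pin_small (a point): Free end, on its axis, of the small pin: 7 mm in diameter, 14 mm long with a round nose, on the right at y -26, z 37 mm of the face.
- keeper_grip (a point): Grip point of the sliding keeper, 68 mm above the bench, midway between its rear upright (12 mm thick) and its ribbed front lock tab (8 mm, on the stand's front side); moves with the keeper. Both are 18 mm wide along the stand's y, tops 84-85 mm above the bench; over both, along the stand's x, 26 mm released, 20 mm squeezed. Beside them it is free down to 30 mm above the bench.
- keeper (a joint): Slide of the steel keeper, m. 0 = home: its bar lies over the front of the plate's lower right corner (12 mm, 2 mm off it). Grows to the right (stand's -y) to 0.032 = fully aside, bar 22 mm clear of the plate. End stops at both. Friction about 1.5 N. Moves only while the tab is squeezed: at either end the tab's tooth springs into a notch with about 2 mm of play.
- lock_tab (a joint): Travel of the sprung lock tab towards the rear upright (stand's +x), m: 0 = sprung out (locked when at a notch), 0.0055 = squeezed fully; free of the notches from about 0.0045. 3 N to start, 6 N when squeezed fully; springs out when let go.
- solder_spool: Bystander: small spool, 36 mm across, 20 mm high, loose behind the stand. Origin at the centre of its underside.
- beeswax: Bystander: round cake of wax, 45 mm across, 20 mm high, loose near the bench's front edge, left of the stand. Origin at the centre of its underside.

How it is judged:
On the way, in this order (a step that is already met when the one before it is completed fails the run):
1. the keeper is slid fully aside (value of joint keeper above 0.027 m), for 0.1 s.
2. the plate is off its pins, its origin more than 35 mm from where it hung (distance of gauge_plate from where it was at the start of the episode above 0.035 m), for 0.1 s.
3. the plate is back on both pins, tab up, flat against the face, slots out, the keeper still aside (x of pocket_side in the frame of face between -0.003 and 0.002 m and x of slot_side in the frame of face below -0.009 m and y of gauge_plate in the frame of face between -0.004 and 0.004 m and z of gauge_plate in the frame of face between 0.012 and 0.0195 m and angle between gauge_plate's own z axis and vertical below 0.4 rad and angle between the y axis of gauge_plate and the y axis of face, either way round below 0.07 rad and value of joint keeper above 0.02 m), for 0.1 s.
At the end, for the whole second after the job is handed in: The plate hangs at rest on both pins, tab up, slots facing out: its pocket face within 3 mm of the stand's face, centred within 4 mm, its lower edge 12 to 19.5 mm up the face, level within 0.07 rad; the keeper is home within 3 mm and its lock tab sprung out to within 1.5 mm (x of pocket_side in the frame of face between -0.003 and 0.002 m and x of slot_side in the frame of face below -0.009 m and y of gauge_plate in the frame of face between -0.004 and 0.004 m and z of gauge_plate in the frame of face between 0.012 and 0.0195 m and angle between gauge_plate's own z axis and vertical below 0.4 rad and angle between the y axis of gauge_plate and the y axis of face, either way round below 0.07 rad and value of joint keeper below 0.003 m and value of joint lock_tab below 0.0015 m and linear speed of gauge_plate below 0.01 m/s); the robot touches nothing.
It fails at once if a loose bystander (spool or wax) is moved more than 25 mm (distance of any of solder_spool, beeswax from where it was at the start of the episode above 0.025 m).
It also fails if it takes over 54 s, if anything falls off the work surface, if the arm or the gripper's body presses on something with over 40 N, if the wrist force passes 120 N, or if a joint passes its speed limit or range.

## Working session

There is one attempt and no reset: what is moved stays moved. The work goes in short steps, Python scripts to look and compute and a shell command to move; the robot and the scene stay as the last step left them, time stands still between calls to the robot, and variables do not carry over. Pictures are saved under pics/ and viewed, and the job is handed in when it is done.

```bash
mkdir -p pics; python3 - <<'E'
from workcell import *
import cv2
print(get_state())
for n in ["scene","side","wrist"]:
    c=calibration(n); im=read_camera(n); cv2.imwrite(f"pics/{n}0.png",im); print(n,c)
E
```

```text
{'clock': 0.0, 'joint_pos': array([-1.47759489e+00,  3.13988914e-01,  4.49669837e-02,  1.30358916e+00,
        9.26947339e-07,  1.43116804e+00]), 'qvel': array([-1.51128765e-03, -4.04403935e-04,  3.20096739e-06,  1.19844011e-03,
       -1.32534107e-04, -3.97804132e-04]), 'tau': array([ 6.06305348e-04, -4.80626249e+01,  2.98534942e+01,  1.94991357e-02,
       -2.04805910e-04,  6.90785669e-06]), 'tcp_pos': array([ 0.13262687, -0.55928933,  0.40381021]), 'orientation': array([-9.07125955e-04,  9.93231030e-01,  1.16152043e-01,  2.15248849e-05]), 'wrist_force': array([0.16133982, 0.29144872, 0.17090018]), 'ft_torque': array([-0.01834555,  0.02185289, -0.01088668]), 'finger_gap': 0.08545056679016931}
scene {'fx': 452.25009646713784, 'fy': 452.25009646713784, 'cx': 279.8046766789227, 'cy': 205.5820705939276, 'extrinsics': array([[ 0.92093782, -0.38938452, -0.01591298, -0.45757812],
       [-0.24808091, -0.55426992, -0.79450659,  0.17565234],
       [ 0.30054848,  0.73563888, -0.60704699,  0.8009788 ],
       [ 0.        ,  0.        ,  0.        ,  1.        ]])}
side {'fx': 510.4055522799746, 'fy': 510.4055522799746, 'cx': 282.45964223338405, 'cy': 205.08060730949256, 'extrinsics': array([[ 0.95954479, -0.28077341,  0.02097843, -0.46415843],
       [-0.12561214, -0.49357995, -0.86058145,  0.11106558],
       [ 0.25198292,  0.8231313 , -0.50888061,  0.82251599],
       [ 0.        ,  0.        ,  0.        ,  1.        ]])}
wrist {'fx': 308.5060265212839, 'fy': 308.5060265212839, 'cx': 281.0486654954333, 'cy': 211.49917823513502, 'extrinsics': array([[ 0.2320988 , -0.9726908 , -0.00165994, -0.5748307 ],
       [-0.92414212, -0.22104612,  0.31160865, -0.04110584],
       [-0.30346579, -0.07078997, -0.95020908,  0.38004721],
       [ 0.        ,  0.        ,  0.        ,  1.        ]])}
```

View pics/scene0.png

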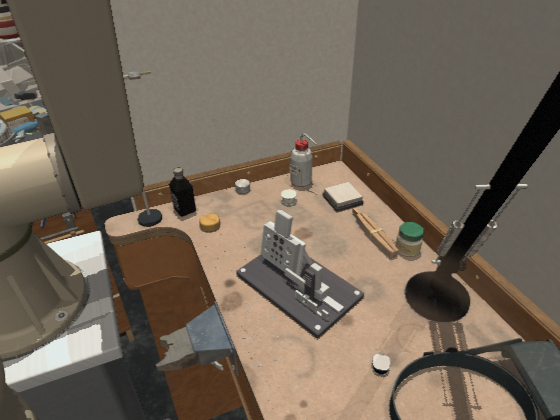

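View pics/side0.png

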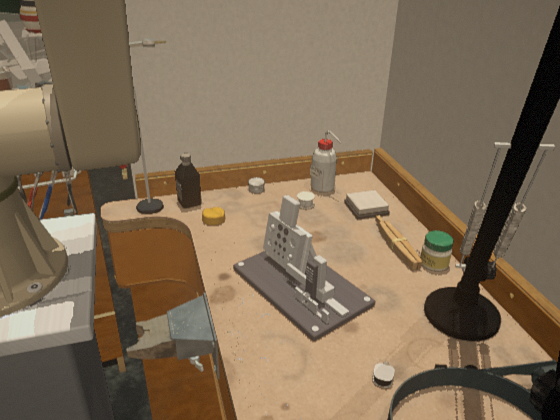

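View pics/wrist0.png

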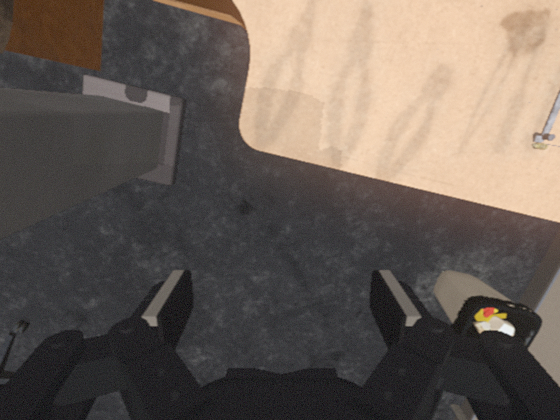

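```bash
python3 - <<'E'
import cv2
for n,(x0,y0,w,h) in {"scene":(225,200,150,140),"side":(225,185,160,150)}.items():
    im=cv2.imread(f"pics/{n}0.png")[y0:y0+h,x0:x0+w]
    s=4; cv2.imwrite(f"pics/{n}0z.png",cv2.resize(im,None,fx=s,fy=s,interpolation=cv2.INTER_CUBIC))
E
```

```text
(no output)
```

View pics/scene0z.png

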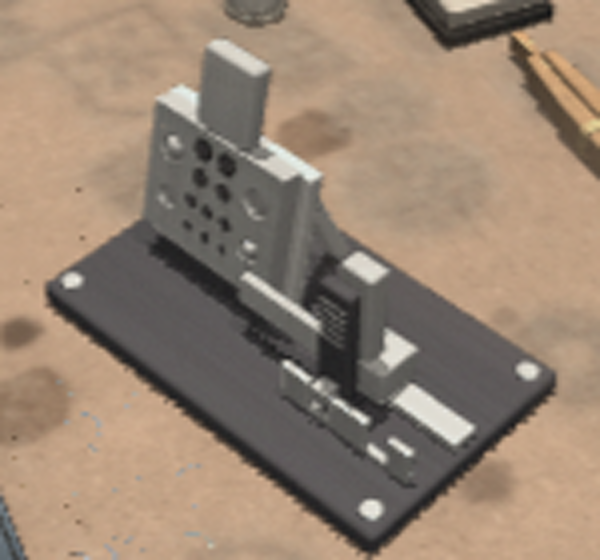

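View pics/side0z.png

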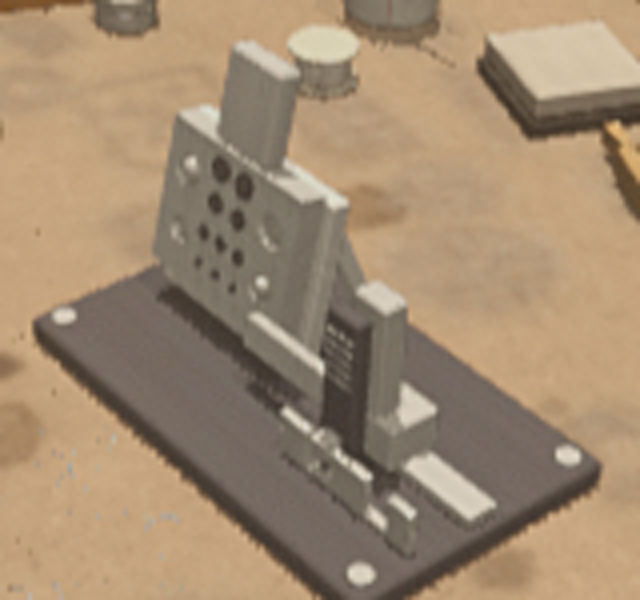

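```bash
cat > h.py <<'E'
import numpy as np, cv2
from workcell import *
from scipy.spatial.transform import Rotation as R
def ray(c,px):
    E=c["extrinsics"];o=-E[:3,:3].T@E[:3,3]
    d=E[:3,:3].T@np.array([(px[0]-c["cx"])/c["fx"],(px[1]-c["cy"])/c["fy"],1]);return o,d/np.linalg.norm(d)
def onz(c,px,z):
    o,d=ray(c,px);return o+d*(z-o[2])/d[2]
def tri(obs):
    A=np.zeros((3,3));b=np.zeros(3)
    for c,p in obs:
        o,d=ray(c,p);M=np.eye(3)-np.outer(d,d);A+=M;b+=M@o
    X=np.linalg.solve(A,b);return X
def proj(c,X):
    E=c["extrinsics"];p=E[:3,:3]@np.asarray(X)+E[:3,3]
    return np.array([c["fx"]*p[0]/p[2]+c["cx"],c["fy"]*p[1]/p[2]+c["cy"]])
E
python3 - <<'E'
from h import *
P={"scene":((225,200),4,[(72,280),(371,510),(527,371)],[(50,290),(372,545),(555,375)]),
"side":((225,185),4,[(64,316),(361,573),(568,456)],[])}
C={n:calibration(n) for n in P}
for n,(o,s,caps,cor) in P.items():
    im=cv2.imread(f"pics/{n}0.png")
    pts=[]
    for q in caps:
        u0=np.array(o)+(np.array(q)+.5)/s-.5
        x,y=np.round(u0).astype(int)
        w=im[y-4:y+5,x-5:x+6].min(2).astype(float)
        m=np.clip(w-150,0,None); yy,xx=np.mgrid[y-4:y+5,x-5:x+6]
        u=np.array([(m*xx).sum(),(m*yy).sum()])/m.sum()
        pts.append(onz(C[n],u,.0135)); print(n,u0,u,pts[-1])
    a,b,c=pts
    print("lens",np.linalg.norm(a-b),np.linalg.norm(b-c),"yaw -y dir",np.arctan2(*(b-a)[[1,0]]),"x dir",np.arctan2(*(c-b)[[1,0]]))
# tri tab tops etc
print("tab top front-left",tri([(C["scene"],(225+205/4,200+45/4)),(C["side"],(225+236/4,185+47/4))]))
print("tab top right front",tri([(C["scene"],(225+250/4,200+75/4)),(C["side"],(225+283/4,185+80/4))]))
E
```

```text
scene [242.625 269.625] [242.53378378 269.66385135] [ 0.38385252 -0.08956735  0.0135    ]
scene [317.375 327.125] [317.32965009 326.76887661] [ 0.45297122 -0.26133425  0.0135    ]
scene [356.375 292.375] [356.55869873 292.20933522] [ 0.54926704 -0.22269439  0.0135    ]
lens 0.1851519967411582 0.10375896994083496 yaw -y dir -1.1882241850197461 x dir 0.3815938650672768
side [240.625 263.625] [240.63170163 263.44755245] [ 0.385308   -0.09073688  0.0135    ]
side [314.875 327.875] [314.6601227  328.03312883] [ 0.45359274 -0.26239904  0.0135    ]
side [366.625 298.625] [366.54247392 298.43219076] [ 0.55012928 -0.22384998  0.0135    ]
lens 0.18474497066748916 0.10394871378596547 yaw -y dir -1.1922003402781505 x dir 0.3799208599056183
tab top front-left [ 0.45723035 -0.08562307  0.12614352]
tab top right front [ 0.46913794 -0.10863374  0.12238562]
```

```bash
cat >> h.py <<'E'
psi=0.381; O=np.array([.4387,-.117,0])
Rs=R.from_euler('z',psi).as_matrix()
Rf=Rs@R.from_euler('y',0.18).as_matrix()
Of=O+Rs@np.array([.010,0,.012])
def S(x,y,z): return O+Rs@np.array([x,y,z])/1000
def F(x,y,z): return Of+Rf@np.array([x,y,z])/1000
def toS(X): return Rs.T@(np.asarray(X)-O)*1000
def toF(X): return Rf.T@(np.asarray(X)-Of)*1000
def draw(im,c,o,s,pts,col=(0,0,255)):
    for X in pts:
        u=(proj(c,X)-np.array(o)+.5)*s-.5
        cv2.drawMarker(im,tuple(int(v) for v in np.round(u)),col,cv2.MARKER_CROSS,9,1)
E
python3 - <<'E'
from h import *
print(Rf@[0,0,1])
mod=[S(-51,55,12),S(-51,-150,12),S(75,-150,12)]
mod+=[F(-12,a,124) for a in(16,-16)]+[F(0,a,124) for a in(16,-16)]+[F(-12,a,b) for a in(40,-40) for b in(16,82)]+[F(-14,26,63),F(-14,-26,37)]+[F(0,-45,80),F(0,45,80)]
for n,o,(w,h) in(("scene",(225,200),(150,140)),("side",(225,185),(160,150))):
    im=cv2.imread(f"pics/{n}0.png")[o[1]:o[1]+h,o[0]:o[0]+w]
    im=cv2.resize(im,None,fx=4,fy=4,interpolation=cv2.INTER_CUBIC); draw(im,calibration(n),o,4,mod); cv2.imwrite(f"pics/{n}0m.png",im)
C={n:calibration(n) for n in("scene","side")}
def z(n,q):
    o={"scene":(225,200),"side":(225,185)}[n]; return np.array(o)+(np.array(q)+.5)/4-.5
# upright top centre
for n,q in(("scene",(366,267)),("side",(382,297))): print("upright top",toS(onz(C[n],z(n,q),.0845)))
for n,q in(("scene",(319,278)),("side",(329,320))): print("locktab top front-left",toS(onz(C[n],z(n,q),.0845)))
for n,q in(("scene",(241,272)),("side",(250,314))): print("bar left top",[np.round(toS(onz(C[n],z(n,q),h))) for h in(.03,.035,.04)])
E
```

```text
[0.16619194 0.06657196 0.98384369]
upright top [  6.65541427 -91.763619    84.5       ]
upright top [  6.55934757 -93.35708094  84.5       ]
locktab top front-left [-11.53191731 -82.19550457  84.5       ]
locktab top front-left [-17.63327897 -92.31893031  84.5       ]
bar left top [array([  7., -18.,  30.]), array([  3., -22.,  35.]), array([ -0., -25.,  40.])]
bar left top [array([  8., -17.,  30.]), array([  4., -22.,  35.]), array([ -0., -28.,  40.])]
```

View pics/scene0m.png

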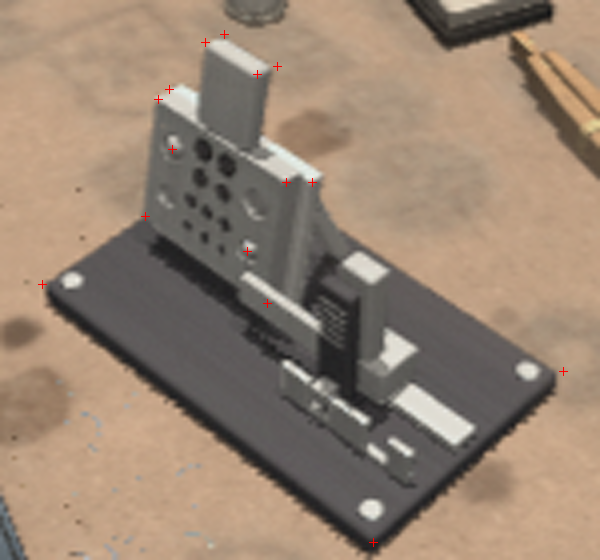

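View pics/side0m.png

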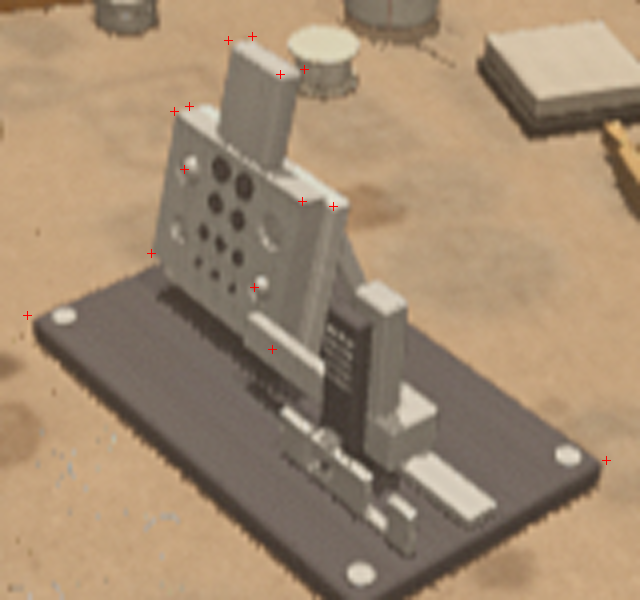

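```bash
cat >> h.py <<'E'
def pose(s=None):
    s=s or get_state(); q=s["orientation"]; return np.array(s["tcp_pos"]),R.from_quat([q[1],q[2],q[3],q[0]]).as_matrix()
def toolR(flip=False,lean=0.0):
    # tool y along face/stand +x (or -x if flipped), z down along slab when lean=.18
    B=Rs@R.from_euler('y',lean).as_matrix()
    ty=B[:,0]*(-1 if flip else 1); tz=-B[:,2]; return np.c_[np.cross(ty,tz),ty,tz]
def plan(Xt,Rt,N,p=None,via=None):
    p0,R0=p if p else pose()
    rv=R.from_matrix(R0.T@Rt).as_rotvec()
    Rp,pp=R0,p0; print("dist mm",np.linalg.norm(Xt-p0)*1000,"ang",np.degrees(np.linalg.norm(rv)), 'rv',np.round(np.degrees(rv),2),'tool d',np.round(R0.T@(Xt-p0)*1000,2))
    for i in range(1,N+1):
        t=i/N; pi=p0+(Xt-p0)*t; Ri=R0@R.from_rotvec(rv*t).as_matrix()
        print(np.round(np.r_[Rp.T@(pi-pp)*1000,np.degrees(rv)/N],1).tolist()); Rp,pp=Ri,pi
def info():
    s=get_state();p,Q=pose(s);g=p+Q[:,2]*.155
    print("t",round(s["clock"],2),"tcp",np.round(p*1000,1),"graspS",np.round(toS(g),1),"graspF",np.round(toF(g),1),"tool in S\n",np.round(Rs.T@Q,3).tolist(),"F_S",np.round(Rs.T@s["wrist_force"],1),"T",np.round(Rs.T@s["ft_torque"],2),"gap",round(s["finger_gap"]*1000,1),"q",np.round(s["joint_pos"],2))
E
python3 - <<'E'
from h import *
c=calibration("wrist");p,Q=pose();E=c["extrinsics"];o=-E[:3,:3].T@E[:3,3]
print("cam in tool mm",Q.T@(o-p)*1000,"view dir",Q.T@E[2,:3])
plan(S(0,-92,330),toolR(),16)
E
```

```text
cam in tool mm [80.18996505  0.57385169 30.90458949] view dir [-3.11813884e-01  4.58727788e-04  9.50143090e-01]
dist mm 498.6808973426847 ang 98.49138552017234 rv [-5.000e-02 -8.000e-02 -9.849e+01] tool d [ 413.45 -268.7    74.44]
[25.8, -16.8, 4.7, -0.0, -0.0, -6.2]
[27.5, -13.9, 4.6, -0.0, -0.0, -6.2]
[28.8, -10.9, 4.6, -0.0, -0.0, -6.2]
[29.8, -7.7, 4.6, -0.0, -0.0, -6.2]
[30.5, -4.5, 4.6, -0.0, -0.0, -6.2]
[30.8, -1.2, 4.6, -0.0, -0.0, -6.2]
[30.7, 2.1, 4.6, -0.0, -0.0, -6.2]
[30.3, 5.4, 4.6, -0.0, -0.0, -6.2]
[29.6, 8.6, 4.6, -0.0, -0.0, -6.2]
[28.5, 11.7, 4.6, -0.0, -0.0, -6.2]
[27.1, 14.7, 4.6, -0.0, -0.0, -6.2]
[25.3, 17.5, 4.6, -0.0, -0.0, -6.2]
[23.3, 20.2, 4.6, -0.0, -0.0, -6.2]
[21.0, 22.5, 4.6, -0.0, -0.0, -6.2]
[18.5, 24.7, 4.6, -0.0, -0.0, -6.2]
[15.7, 26.5, 4.6, -0.0, -0.0, -6.2]
```

```bash
python3 - <<'E'
from h import *
a,b=calibration("scene"),calibration("side")
print("rod base",onz(a,(437,297),.01),onz(b,(462,313),.01))
print("ring left",[onz(a,(393,395),h) for h in(0,.05,.1)],tri([(a,(393,395)),(b,(392,402))]))
print("ring bolt white", onz(a,(381,362),.01))
print("tri ring top",tri([(a,(440,353)),(b,(455,367))]))
for i in range(17):
    t=i/16; print(i,np.round((1-t)*np.array([.133,-.559])+t*S(0,-92,0)[:2],2)) if i%4==0 else 0
print("spool cands",onz(a,(289,193),.02),onz(b,(306,196),.02),onz(a,(243,183),.02),"wax",onz(a,(209,220),.02))
print(toS(onz(a,(289,193),.02)))
E
```

```text
rod base [ 0.67324272 -0.28578061  0.01      ] [ 0.67534524 -0.28637334  0.01      ]
ring left [array([ 5.04171354e-01, -4.03957954e-01, -1.11022302e-16]), array([ 0.48154209, -0.42546847,  0.05      ]), array([ 0.45891282, -0.44697899,  0.1       ])] [ 0.48820265 -0.42049779  0.03851062]
ring bolt white [ 0.51345627 -0.35609726  0.01      ]
tri ring top [ 0.59273221 -0.38898991  0.03105024]
0 [ 0.13 -0.56]
4 [ 0.22 -0.47]
8 [ 0.3  -0.38]
12 [ 0.39 -0.29]
16 [ 0.47 -0.2 ]
spool cands [0.55779845 0.0899084  0.02      ] [0.55737834 0.08517113 0.02      ] [0.47586567 0.17049827 0.02      ] wax [0.3653054  0.07008246 0.02      ]
[187.49695723 147.78503399  20.        ]
```

```bash
python3 -m crank '[[25.8,-16.8,4.7,0,0,-6.2,0.7],[27.5,-13.9,4.6,0,0,-6.2,0.7],[28.8,-10.9,4.6,0,0,-6.2,0.7],[29.8,-7.7,4.6,0,0,-6.2,0.7],[30.5,-4.5,4.6,0,0,-6.2,0.7],[30.8,-1.2,4.6,0,0,-6.2,0.7],[30.7,2.1,4.6,0,0,-6.2,0.7],[30.3,5.4,4.6,0,0,-6.2,0.7]]'
python3 -m crank '[[29.6,8.6,4.6,0,0,-6.2,0.7],[28.5,11.7,4.6,0,0,-6.2,0.7],[27.1,14.7,4.6,0,0,-6.2,0.7],[25.3,17.5,4.6,0,0,-6.2,0.7],[23.3,20.2,4.6,0,0,-6.2,0.7],[21,22.5,4.6,0,0,-6.2,0.7],[18.5,24.7,4.6,0,0,-6.2,0.7],[15.7,26.5,4.6,0,0,-6.2,0.7]]'
python3 - <<'E'
from h import *
info()
cv2.imwrite("pics/w1.png",read_camera("wrist"))
import json
c=calibration("wrist");json.dump({k:np.asarray(v).tolist() for k,v in c.items()},open("w1.json","w"))
E
```

```text
clock: 1.15
tcp_pos: [0.3028, -0.3799, 0.3674]
orientation: [-0.0, 0.852, 0.524, 0.0]
wrist_force: [-0.7, 0.6, -0.1]
finger_gap: 0.0598
clock: 2.15
tcp_pos: [0.4713, -0.2, 0.3306]
orientation: [-0.0, 0.554, 0.833, -0.0]
wrist_force: [-0.2, -0.2, 0.1]
finger_gap: 0.06
t 2.15 tcp [ 471.3 -200.   330.6] graspS [ -0.7 -89.1 175.6] graspF [-39.8 -89.1 159.1] tool in S
 [[-0.016, 1.0, -0.0], [1.0, 0.016, 0.0], [0.0, -0.0, -1.0]] F_S [-0.3 -0.1  0.1] T [-0.01 -0.02  0.02] gap 60.0 q [-0.56  0.23 -0.25  1.09 -0.    0.62]
```

View pics/w1.png

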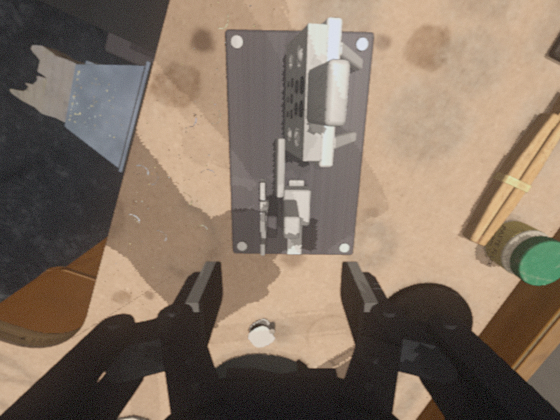

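```bash
python3 - <<'E'
from h import *
import json
c={k:np.array(v) for k,v in json.load(open("w1.json")).items()}
im=cv2.imread("pics/w1.png")
P=[];N=[(-41,45),(65,45),(-41,-140),(65,-140)]
for q in [(237,42),(362,44),(242,246),(344,248)]:
    x,y=q; w=im[y-7:y+8,x-8:x+9].min(2).astype(float);m=np.clip(w-140,0,None);yy,xx=np.mgrid[y-7:y+8,x-8:x+9]
    u=np.array([(m*xx).sum(),(m*yy).sum()])/m.sum();P.append(onz(c,u,.0135)[:2]);print(u,P[-1],toS(np.r_[P[-1],.0135]))
P=np.array(P);N=np.array(N)/1000
A=N-N.mean(0);B=P-P.mean(0)
th=np.arctan2((A[:,0]*B[:,1]-A[:,1]*B[:,0]).sum(),(A*B).sum());r=np.array([[np.cos(th),-np.sin(th)],[np.sin(th),np.cos(th)]])
print("yaw",th,"O",P.mean(0)-r@N.mean(0),"scale",np.sqrt((B**2).sum()/(A**2).sum()))
s=cv2.resize(im[150:270,220:320],None,fx=6,fy=6,interpolation=cv2.INTER_CUBIC)[:600]; cv2.imwrite("pics/w1k.png",s)
s=cv2.resize(im[10:180,260:380],None,fx=3.5,fy=3.5,interpolation=cv2.INTER_CUBIC)
draw(s,c,(260,10),3.5,[F(-12,a,124) for a in(16,-16)]+[F(0,a,124) for a in(16,-16)]+[F(-12,40,82),F(-12,-40,82),F(10,-45,80),F(0,-45,80),F(10,45,80)]);cv2.imwrite("pics/w1p.png",s)
E
```

```text
[236.60696517  41.19527363] [ 0.38679416 -0.08884006] [-37.7125995   45.44182066  13.5       ]
[361.89672834  43.57656528] [ 0.48272813 -0.04969386] [65.89873008 46.10801926 13.5       ]
[241.64545455 245.73636364] [ 0.45637089 -0.25947493] [ -36.57538485 -138.82941478   13.5       ]
[343.92070674 247.56108597] [ 0.55235191 -0.22067678] [  66.95019871 -138.50380163   13.5       ]
yaw 0.38665447565423317 O [ 0.44053529 -0.11520316] scale 0.9921113457132892
```

View pics/w1k.png

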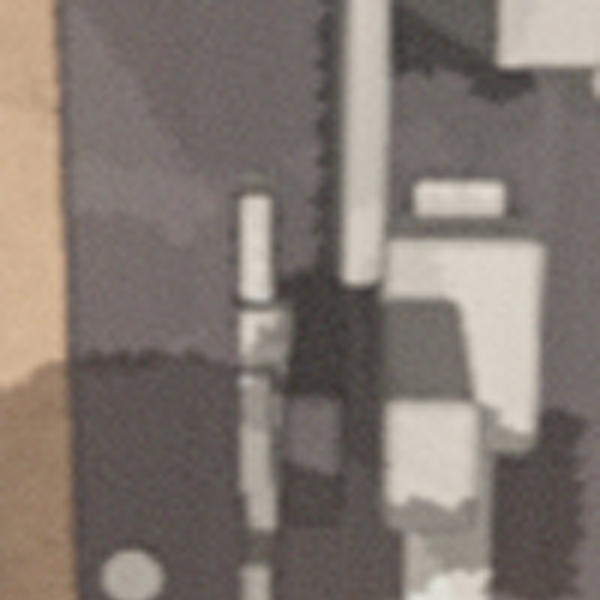

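View pics/w1p.png

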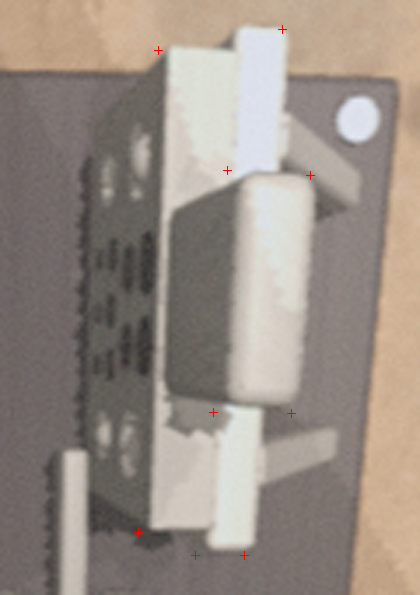

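```bash
sed -i 's/^psi=.*/psi=0.3845; O=np.array([.4402,-.1157,0])/' h.py; python3 - <<'E'
from h import *
import json
c={k:np.array(v) for k,v in json.load(open("w1.json")).items()}
def q(x,y): return (220+(x+.5)/6-.5,150+(y+.5)/6-.5)
for n,p in dict(upL=(386,402),upR=(476,402),upBotL=(386,500),tabL=(287,398),tabR=(342,398),tabBotL=(287,470),tabBotR=(342,470)).items(): print(n,np.round(toS(onz(c,q(*p),.0845)),1))
a=calibration("scene");b=calibration("side")
for n,cc,o,p in(("scene",a,(225,200),(366,267)),("side",b,(225,185),(382,297))): print(toS(onz(cc,np.array(o)+(np.array(p)+.5)/4-.5,.0845)))
plan(S(0.,-92,68+155+45),toolR(),8)
E
```

```text
upL [  1.8 -83.   84.5]
upR [ 12.8 -82.7  84.5]
upBotL [  2.1 -95.9  84.5]
tabL [-10.3 -82.7  84.5]
tabR [ -3.6 -82.5  84.5]
tabBotL [-10.3 -92.1  84.5]
tabBotR [ -3.5 -92.   84.5]
[  4.45609795 -92.42878924  84.5       ]
[  4.35445473 -94.02190518  84.5       ]
dist mm 62.13579262297845 ang 1.0523990644954002 rv [ 0.08 -0.1   1.04] tool d [-3.58  0.58 62.03]
[-0.4, 0.1, 7.8, 0.0, -0.0, 0.1]
[-0.4, 0.1, 7.8, 0.0, -0.0, 0.1]
[-0.4, 0.1, 7.8, 0.0, -0.0, 0.1]
[-0.4, 0.1, 7.8, 0.0, -0.0, 0.1]
[-0.4, 0.1, 7.8, 0.0, -0.0, 0.1]
[-0.4, 0.1, 7.8, 0.0, -0.0, 0.1]
[-0.4, 0.1, 7.8, 0.0, -0.0, 0.1]
[-0.4, 0.1, 7.8, 0.0, -0.0, 0.1]
```

```bash
python3 -m crank '[[-0.6,0.3,12.4,0,0,0.2,0.6],[-0.6,0.3,12.4,0,0,0.2,0.6],[-0.6,0.3,12.4,0,0,0.2,0.6],[-0.6,0.3,12.4,0,0,0.2,0.6],[-0.6,0.3,12.4,0,0,0.2,0.6],[0,0,0,0,0,0,0.6],[0,0,0,0,0,0,0.6],[0,0,0,0,0,0,0.6]]' 30
python3 - <<'E'
from h import *
info()
im=read_camera("wrist");c=calibration("wrist")
draw(im,c,(0,0),1,[S(1.3,-83,84.5),S(13.3,-83,84.5),S(-12.7,-83,84.5),S(-12.7,-101,84.5),S(13.3,-101,84.5)])
cv2.imwrite("pics/w2.png",im)
E
```

```text
clock: 3.2
tcp_pos: [0.4735, -0.2032, 0.2695]
orientation: [0.001, 0.562, 0.827, -0.0]
wrist_force: [-0.4, 0.6, 0.4]
finger_gap: 0.0512
t 3.2 tcp [ 473.5 -203.2  269.5] graspS [ -1.9 -93.8 114.5] graspF [-30.  -93.8  98.7] tool in S
 [[0.009, 1.0, 0.001], [1.0, -0.009, -0.001], [-0.001, 0.001, -1.0]] F_S [-0.1  0.7  0.4] T [ 0.01 -0.01  0.02] gap 51.2 q [-0.56  0.28 -0.34  0.94 -0.    0.63]
```

View pics/w2.png

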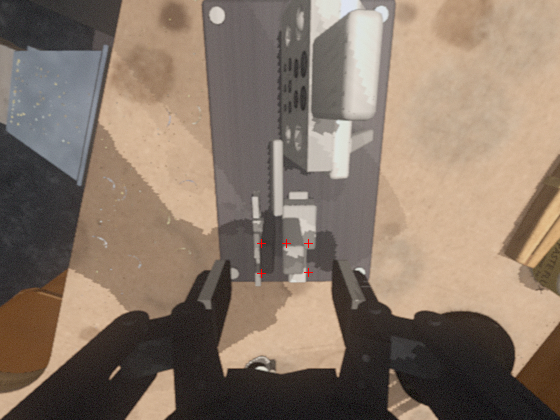

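```bash
python3 - <<'E'
import cv2
im=cv2.imread("pics/w2.png")
cv2.imwrite("pics/w2z.png",cv2.resize(im[180:300,200:340],None,fx=5,fy=5,interpolation=cv2.INTER_CUBIC))
E
```

```text
(no output)
```

View pics/w2z.png

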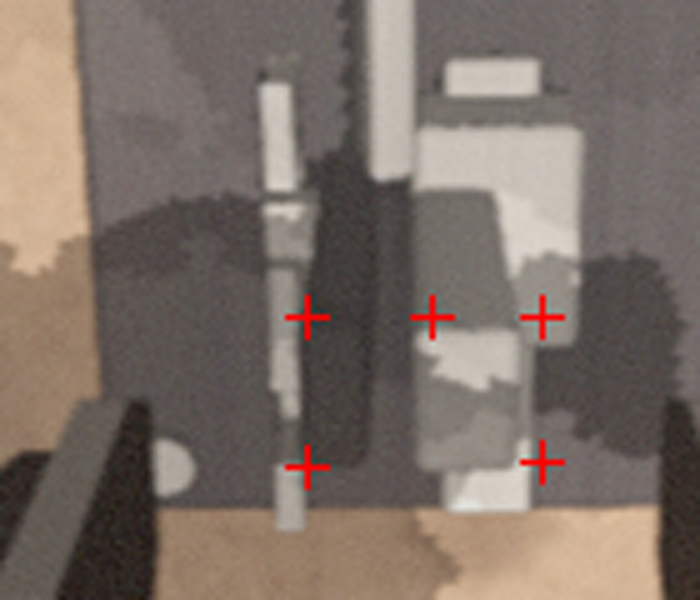

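```bash
python3 -m crank '[[0.8,1,10,0,0,-0.3,0.6],[0,1,10,0,0,0,0.6],[0,0.9,10,0,0,0,0.6],[0,0,10,0,0,0,0.6],[0,0,6,0,0,0,0.6],[0,0,0,0,0,0,0.45],[0,0,0,0,0,0,0.45],[0,0,0,0,0,0,0.45]]' 30
python3 - <<'E'
from h import *
info()
im=read_camera("wrist")
cv2.imwrite("pics/w3.png",cv2.resize(im[150:400,150:420],None,fx=2.2,fy=2.2))
E
```

```text
clock: 4.25
tcp_pos: [0.4758, -0.2014, 0.2234]
orientation: [0.0, 0.56, 0.828, -0.0]
wrist_force: [0.2, -0.0, -0.2]
finger_gap: 0.0385
t 4.25 tcp [ 475.8 -201.4  223.4] graspS [  1.  -93.   68.4] graspF [-19.  -93.   53.9] tool in S
 [[0.003, 1.0, 0.0], [1.0, -0.003, -0.001], [-0.001, 0.0, -1.0]] F_S [ 0.2 -0.1 -0.2] T [ 0.01 -0.05 -0.01] gap 38.5 q [-0.56  0.33 -0.4   0.84 -0.    0.63]
```

View pics/w3.png

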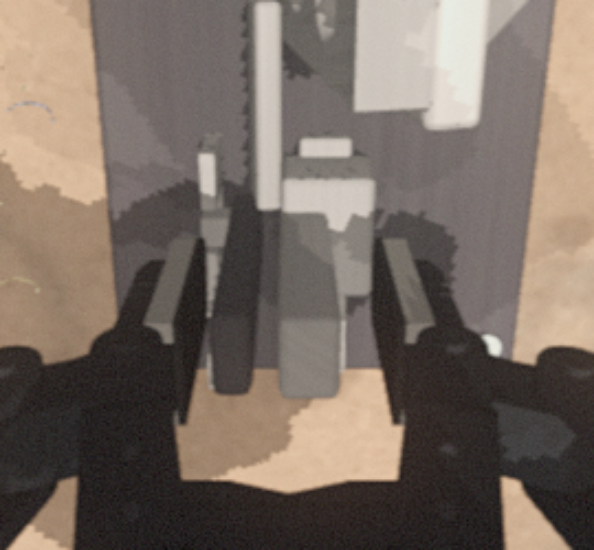

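```bash
python3 -m crank '[[0,0,0,0,0,0,0.2],[0,0,0,0,0,0,0.1],[0,0,0,0,0,0,0.1],[0,0,0,0,0,0,0.1],[0,0,0,0,0,0,0.1],[0,0,0,0,0,0,0.1],[0,0,0,0,0,0,0.1],[0,0,0,0,0,0,0.1]]' 30
python3 - <<'E'
from h import *
info()
im=read_camera("wrist")
cv2.imwrite("pics/w4.png",cv2.resize(im[150:400,150:420],None,fx=2.2,fy=2.2))
E
```

```text
clock: 5.3
tcp_pos: [0.4762, -0.2013, 0.2236]
orientation: [0.001, 0.56, 0.828, 0.0]
wrist_force: [4.2, 2.8, 5.4]
finger_gap: 0.0176
t 5.3 tcp [ 476.2 -201.3  223.6] graspS [  1.5 -93.1  68.6] graspF [-18.5 -93.1  54.1] tool in S
 [[0.003, 1.0, 0.002], [1.0, -0.003, -0.001], [-0.001, 0.002, -1.0]] F_S [4.9 1.  5.4] T [ 0.22 -0.18 -0.02] gap 17.6 q [-0.56  0.33 -0.4   0.84  0.    0.63]
```

View pics/w4.png

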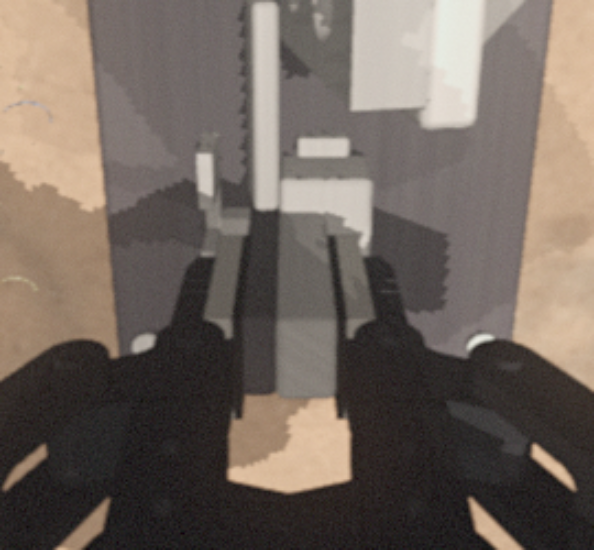

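```bash
python3 -m crank '[[-4,0.2,0,0,0,0,0.1],[-5,0.2,0,0,0,0,0.1],[-5,0,0,0,0,0,0.1],[-5,0,0,0,0,0,0.1],[-5,0,0,0,0,0,0.1],[-5,0,0,0,0,0,0.1],[-3,0,0,0,0,0,0.1],[0,0,0,0,0,0,0.1]]'
python3 - <<'E'
from h import *
info()
im=read_camera("wrist")
cv2.imwrite("pics/w5.png",cv2.resize(im[50:400,150:420],None,fx=1.7,fy=1.7))
E
```

```text
clock: 6.35
tcp_pos: [0.4882, -0.2309, 0.2235]
orientation: [0.0, 0.56, 0.828, 0.0]
wrist_force: [3.5, 3.2, 5.8]
finger_gap: 0.0178
t 6.35 tcp [ 488.2 -230.9  223.5] graspS [   1.4 -124.9   68.5] graspF [ -18.6 -124.9   54.1] tool in S
 [[0.003, 1.0, 0.001], [1.0, -0.003, -0.0], [-0.0, 0.001, -1.0]] F_S [4.4 1.6 5.8] T [0.3  0.07 0.01] gap 17.8 q [-0.59  0.37 -0.34  0.86  0.    0.6 ]
```

View pics/w5.png

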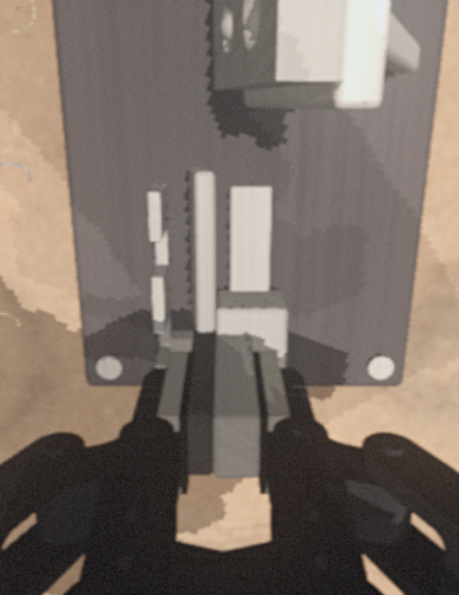

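```bash
python3 -m crank '[[-1,0,0,0,0,0,0.1],[0.3,0,0,0,0,0,0.45],[0,0,0,0,0,0,0.45],[0,0,0,0,0,0,0.45],[0,0,-6,0,0,0,0.45],[0,0,-30,0,0,0,0.45],[0,0,-50,0,0,0,0.45],[0,0,-50,0,0,0,0.45]]'
python3 - <<'E'
from h import *
info()
im=read_camera("wrist")
cv2.imwrite("pics/w6.png",im)
plan(F(-6,0,106+155+75),toolR(lean=.18),8)
E
```

```text
clock: 7.4
tcp_pos: [0.488, -0.2314, 0.3606]
orientation: [-0.0, 0.56, 0.828, -0.0]
wrist_force: [1.3, -0.1, -0.3]
finger_gap: 0.0384
t 7.4 tcp [ 488.  -231.4  360.6] graspS [   0.9 -125.1  205.6] graspF [ -43.6 -125.1  188.8] tool in S
 [[0.003, 1.0, -0.0], [1.0, -0.003, 0.0], [0.0, -0.0, -1.0]] F_S [ 1.2 -0.6 -0.3] T [-0.03 -0.08 -0.07] gap 38.4 q [-0.59  0.26 -0.13  1.18 -0.    0.6 ]
dist mm 143.04996609713976 ang 10.655832700388322 rv [10.64  0.48 -0.23] tool d [126.82  61.86  23.52]
[15.9, 7.7, 2.9, 1.3, 0.1, -0.0]
[15.8, 7.8, 2.8, 1.3, 0.1, -0.0]
[15.8, 7.9, 2.6, 1.3, 0.1, -0.0]
[15.8, 7.9, 2.4, 1.3, 0.1, -0.0]
[15.8, 8.0, 2.3, 1.3, 0.1, -0.0]
[15.8, 8.1, 2.1, 1.3, 0.1, -0.0]
[15.8, 8.1, 1.9, 1.3, 0.1, -0.0]
[15.8, 8.2, 1.8, 1.3, 0.1, -0.0]
```

View pics/w6.png

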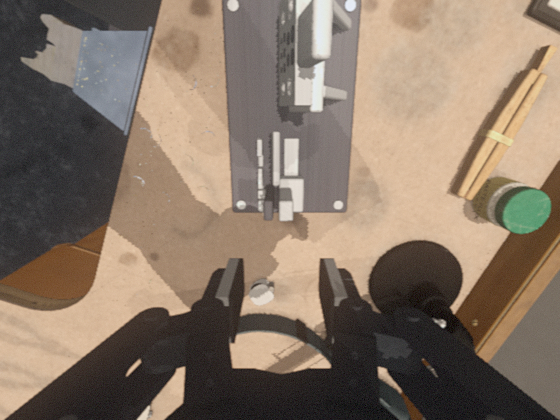

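```bash
python3 -m crank '[[21.1,10.2,4,2,0,-0.1,0.45],[21.1,10.4,3.8,2,0,-0.1,0.45],[21.1,10.6,3.5,2,0,0,0.45],[21.1,10.7,3.2,2,0,0,0.45],[21.1,10.8,3,2,0,0,0.45],[21.1,10.9,3,0.3,0,0,0.45],[0,0,0,0,0,0,0.45],[0,0,0,0,0,0,0.45]]'
python3 - <<'E'
from h import *
info()
im=read_camera("wrist");c=calibration("wrist")
draw(im,c,(0,0),1,[F(-12,a,124) for a in(16,-16)]+[F(0,a,124) for a in(16,-16)])
cv2.imwrite("pics/w7.png",im)
plan(F(-6,0,106+155),toolR(lean=.18),8)
E
```

```text
clock: 8.45
tcp_pos: [0.498, -0.0914, 0.3332]
orientation: [-0.05, 0.557, 0.826, -0.074]
wrist_force: [-0.0, 0.3, -0.6]
finger_gap: 0.0385
t 8.45 tcp [498.  -91.4 333.2] graspS [ 35.1   0.8 180.7] graspF [ -5.5   0.8 170.5] tool in S
 [[-0.0, 0.984, -0.178], [1.0, 0.0, -0.001], [-0.001, -0.178, -0.984]] F_S [ 0.1  0.3 -0.6] T [-0.01 -0.16  0.02] gap 38.5 q [-0.31  0.29 -0.17  1.25 -0.12  0.88]
dist mm 64.49694417908486 ang 0.05996193268651231 rv [ 0.04  0.04 -0.03] tool d [-0.59 -0.3  64.49]
[-0.1, -0.0, 8.1, 0.0, 0.0, -0.0]
[-0.1, -0.0, 8.1, 0.0, 0.0, -0.0]
[-0.1, -0.0, 8.1, 0.0, 0.0, -0.0]
[-0.1, -0.0, 8.1, 0.0, 0.0, -0.0]
[-0.1, -0.0, 8.1, 0.0, 0.0, -0.0]
[-0.1, -0.0, 8.1, 0.0, 0.0, -0.0]
[-0.1, -0.0, 8.1, 0.0, 0.0, -0.0]
[-0.1, -0.0, 8.1, 0.0, 0.0, -0.0]
```

View pics/w7.png

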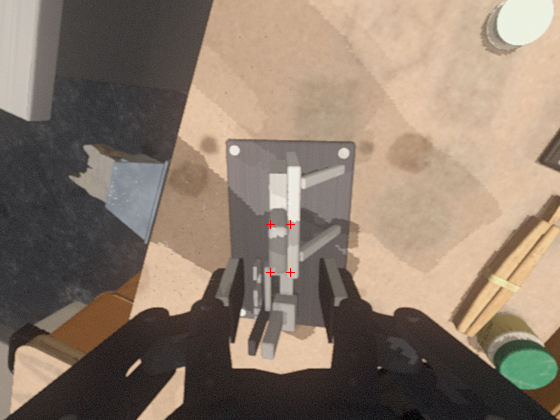

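```bash
python3 - <<'E'
import cv2
im=cv2.imread("pics/w7.png")
cv2.imwrite("pics/w7z.png",cv2.resize(im[140:300,220:350],None,fx=3.7,fy=3.7,interpolation=cv2.INTER_CUBIC))
E
```

```text
(no output)
```

View pics/w7z.png

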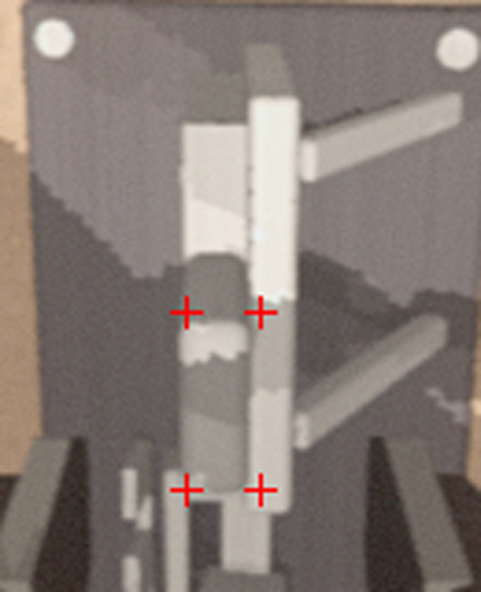

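```bash
python3 -m crank '[[-0.5,-0.6,13,0,0,0,0.45],[-0.5,-0.6,13,0,0,0,0.45],[-0.5,-0.6,13,0,0,0,0.45],[0,0,13,0,0,0,0.4],[0,0,12.3,0,0,0,0.35],[0,0,0,0,0,0,0.35],[0,0,0,0,0,0,0.35],[0,0,0,0,0,0,0.35]]'
python3 - <<'E'
from h import *
info()
im=read_camera("wrist")
cv2.imwrite("pics/w8.png",cv2.resize(im[100:400,130:430],None,fx=2,fy=2,interpolation=cv2.INTER_CUBIC))
E
```

```text
clock: 9.5
tcp_pos: [0.4865, -0.0974, 0.2706]
orientation: [-0.05, 0.557, 0.826, -0.074]
wrist_force: [-0.6, -0.7, -0.7]
finger_gap: 0.03
t 9.5 tcp [486.5 -97.4 270.6] graspS [ 22.2  -0.6 118.1] graspF [ -7.   -0.6 106.5] tool in S
 [[-0.0, 0.984, -0.178], [1.0, 0.0, -0.001], [-0.001, -0.178, -0.984]] F_S [-0.9 -0.5 -0.7] T [-0.05 -0.17  0.01] gap 30.0 q [-0.33  0.32 -0.3   1.09 -0.12  0.86]
```

View pics/w8.png

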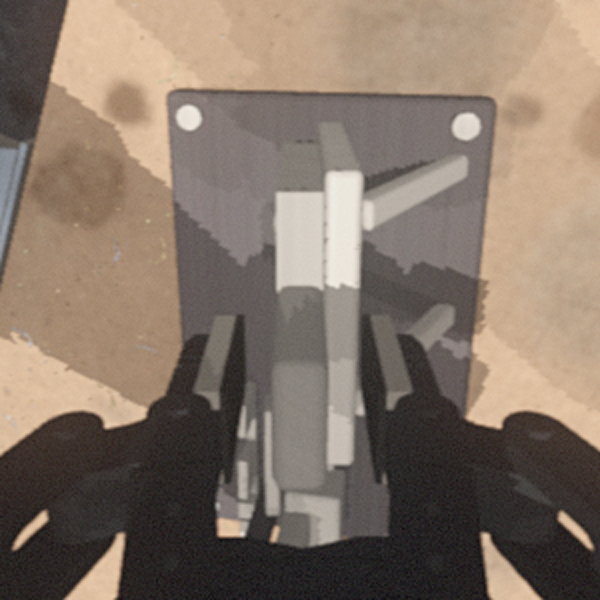

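```bash
python3 -m crank '[[0,-1,0,0,0,0,0.3],[0,0,0,0,0,0,0.1],[0,0,0,0,0,0,0.05],[0,0,0,0,0,0,0.05],[0,0,0,0,0,0,0.05],[0,0,0,0,0,0,0.05],[0,0,0,0,0,0,0.05],[0,0,0,0,0,0,0.05]]' 60
python3 - <<'E'
from h import *
info()
im=read_camera("wrist")
cv2.imwrite("pics/w9.png",cv2.resize(im[100:400,130:430],None,fx=2,fy=2,interpolation=cv2.INTER_CUBIC))
E
```

```text
clock: 10.55
tcp_pos: [0.4854, -0.0978, 0.2705]
orientation: [-0.05, 0.557, 0.826, -0.074]
wrist_force: [0.8, 2.1, 6.1]
finger_gap: 0.0112
t 10.55 tcp [485.4 -97.8 270.5] graspS [ 21.   -0.4 117.9] graspF [ -8.1  -0.4 106.2] tool in S
 [[-0.0, 0.984, -0.178], [1.0, 0.0, -0.0], [-0.0, -0.178, -0.984]] F_S [1.5 1.6 6.1] T [ 0.19 -0.42 -0.15] gap 11.2 q [-0.33  0.32 -0.3   1.09 -0.12  0.86]
```

View pics/w9.png

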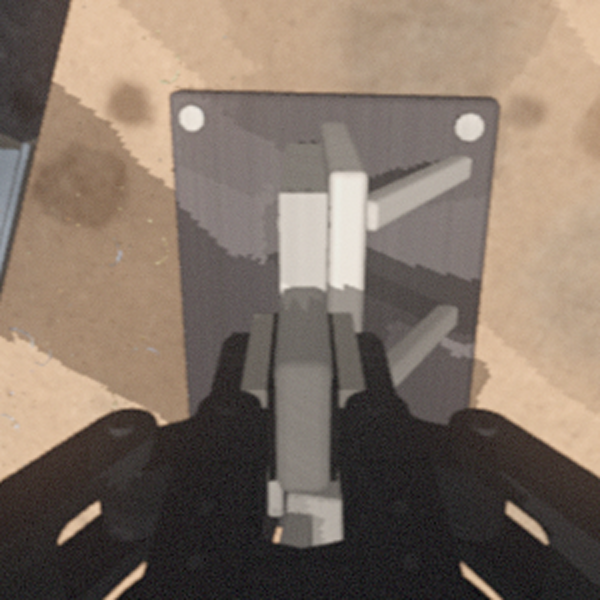

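```bash
python3 -m crank '[[0,0,-0.8,0,0,0,0.05],[0,0,-0.6,0,0,0,0.05],[0,0,0,0,0,0,0.05],[0,-2,0,0,0,0,0.05],[0,-3,0,0,0,0,0.05],[0,-4,0,0,0,0,0.05],[0,-4,0,0,0,0,0.05],[0,0,0,0,0,0,0.05]]'
python3 - <<'E'
from h import *
info()
E
```

```text
clock: 11.6
tcp_pos: [0.4733, -0.1026, 0.2741]
orientation: [-0.05, 0.557, 0.826, -0.074]
wrist_force: [-0.1, -0.5, -3.9]
finger_gap: 0.0112
t 11.6 tcp [ 473.3 -102.6  274.1] graspS [  7.9  -0.3 121.6] graspF [-21.7  -0.3 107.4] tool in S
 [[0.0, 0.984, -0.179], [1.0, -0.0, 0.0], [-0.0, -0.179, -0.984]] F_S [-0.2 -0.4 -3.9] T [-0.   -0.33 -0.01] gap 11.2 q [-0.35  0.29 -0.32  1.09 -0.12  0.85]
```

```bash
python3 -m crank '[[0,-10,0,0,0,0,0.05],[0,-10,-2,0,0,0,0.05],[0,-10,-2,0,0,0,0.05],[0,-10,-2,0,0,0,0.05],[0,-10,-2,0,0,0,0.05],[0,-10,-2,0,0,0,0.05],[0,0,0,0,0,0,0.05],[0,0,0,0,0,0,0.05]]'
python3 - <<'E'
from h import *
info()
im=read_camera("wrist");cv2.imwrite("pics/w10.png",im);cv2.imwrite("pics/s10.png",read_camera("side"))
E
```

```text
clock: 12.6
tcp_pos: [0.4207, -0.124, 0.2946]
orientation: [-0.05, 0.557, 0.826, -0.074]
wrist_force: [0.2, 0.4, -3.0]
finger_gap: 0.0114
t 12.6 tcp [ 420.7 -124.   294.6] graspS [-48.9  -0.5 142. ] graspF [-81.2  -0.5 117.4] tool in S
 [[0.0, 0.984, -0.178], [1.0, -0.0, -0.0], [-0.0, -0.178, -0.984]] F_S [ 0.3  0.3 -3. ] T [ 0.01 -0.29  0.04] gap 11.4 q [-0.43  0.19 -0.41  1.1  -0.13  0.76]
```

View pics/w10.png

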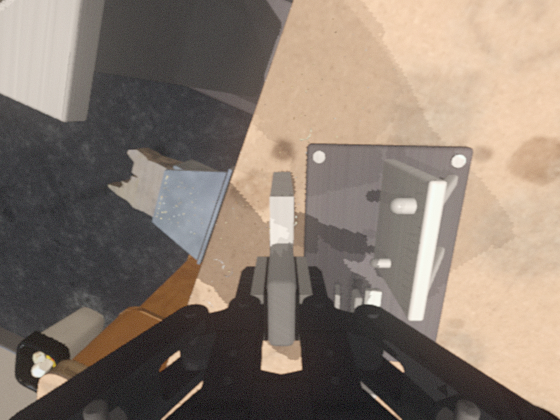

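View pics/s10.png

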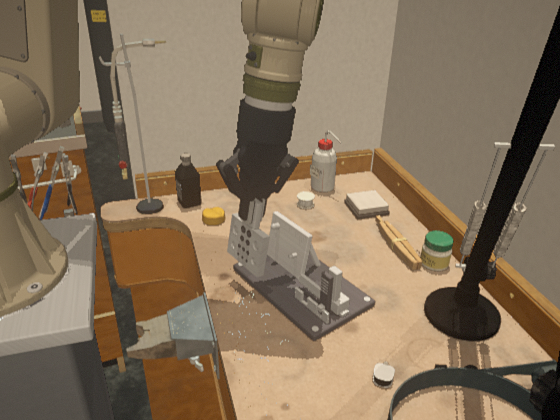

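```bash
python3 -m crank '[[0,0,0,0,0,-10,0.05],[0,0,0,0,0,-10,0.05],[0,0,0,0,0,-10,0.05],[0,0,0,0,0,-10,0.05],[0,0,0,0,0,-10,0.05],[0,0,0,0,0,-10,0.05],[0,0,0,0,0,-10,0.05],[0,0,0,0,0,-10,0.05]]'
python3 -m crank '[[0,0,0,0,0,-10,0.05],[0,0,0,0,0,-10,0.05],[0,0,0,0,0,-10,0.05],[0,0,0,0,0,-10,0.05],[0,0,0,0,0,-10,0.05],[0,0,0,0,0,-10,0.05],[0,0,0,0,0,-10,0.05],[0,0,0,0,0,-10,0.05]]'
python3 -m crank '[[0,0,0,0,0,-10,0.05],[0,0,0,0,0,-10,0.05],[0,0,0,0,0,0,0.05],[0,0,0,0,0,0,0.05],[0,0,0,0,0,0,0.05],[0,0,0,0,0,0,0.05],[0,0,0,0,0,0,0.05],[0,0,0,0,0,0,0.05]]'
python3 - <<'E'
from h import *
info()
im=read_camera("wrist");cv2.imwrite("pics/w11.png",im);cv2.imwrite("pics/s11.png",read_camera("side"));cv2.imwrite("pics/c11.png",read_camera("scene"))
E
```

```text
clock: 13.7
tcp_pos: [0.4208, -0.1238, 0.2943]
orientation: [-0.086, -0.108, 0.99, -0.024]
wrist_force: [-0.3, 0.0, -3.1]
finger_gap: 0.0114
clock: 14.7
tcp_pos: [0.4208, -0.1238, 0.2942]
orientation: [0.082, 0.719, -0.689, -0.037]
wrist_force: [-0.2, 0.7, -3.1]
finger_gap: 0.0114
clock: 15.7
tcp_pos: [0.4206, -0.124, 0.2945]
orientation: [0.074, 0.826, -0.557, -0.05]
wrist_force: [0.3, -0.5, -2.9]
finger_gap: 0.0113
t 15.7 tcp [ 420.6 -124.   294.5] graspS [-49.   -0.3 142. ] graspF [-81.3  -0.3 117.3] tool in S
 [[-0.0, -0.984, -0.179], [-1.0, 0.0, 0.0], [0.0, 0.179, -0.984]] F_S [ 0.1 -0.6 -2.9] T [-0.01 -0.36 -0.04] gap 11.3 q [-0.43  0.19 -0.41  1.1  -0.13 -2.38]
```

View pics/w11.png

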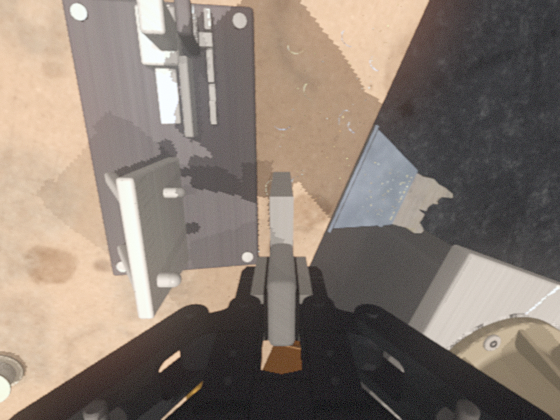

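View pics/s11.png

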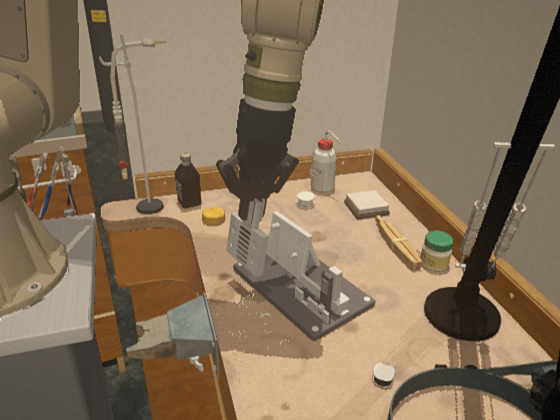

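```bash
python3 - <<'E'
from h import *
c=calibration("wrist");p,Q=pose()
T=lambda x,y,z:p+Q@np.array([x,y,z])/1000
pl=[T(a,b,155.2-18) for a in(16,-16) for b in(6,-6)]+[T(a,b,155.2+24) for a in(40,-40) for b in(6,-6)]
st=[F(a,b,80) for a in(0,10) for b in(45,-45)]+[F(-14,26,63),F(-14,-26,37)]+[S(a,b,13.5) for a in(-41,65) for b in(45,-140)]
im=cv2.imread("pics/w11.png")
z=cv2.resize(im[150:360,230:330],None,fx=2.85,fy=2.85,interpolation=cv2.INTER_CUBIC);draw(z,c,(230,150),2.85,pl)
y=cv2.resize(im[140:330,60:260],None,fx=2.6,fy=2.6,interpolation=cv2.INTER_CUBIC);draw(y,c,(60,140),2.6,st)
h=max(z.shape[0],y.shape[0]);z=cv2.copyMakeBorder(z,0,h-z.shape[0],0,0,0);y=cv2.copyMakeBorder(y,0,h-y.shape[0],0,0,0)
out=np.hstack([y,z[:,:280]]);print(out.shape);cv2.imwrite("pics/w11z.png",out)
E
```

```text
(598, 800, 3)
```

View pics/w11z.png

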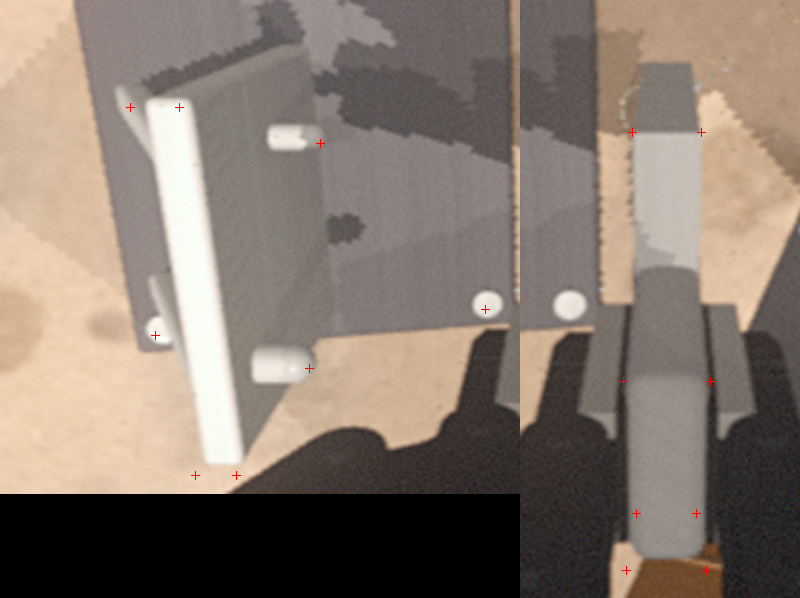

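```bash
cat > fit.py <<'E'
from h import *
import json
from scipy.optimize import least_squares
c0=calibration("wrist");p,Q=pose()
E=c0["extrinsics"]; Rc=E[:3,:3]@Q; oc=Q.T@(-E[:3,:3].T@E[:3,3]-p)   # hand-eye
def cent(f,q,r=8):
    im=cv2.imread(f);x,y=q;x0,y0=max(x-r,0),max(y-r,0);w=im[y0:y+r+1,x0:x+r+1].min(2).astype(float);m=np.clip(w-150,0,None)
    yy,xx=np.mgrid[y0:y0+w.shape[0],x0:x0+w.shape[1]];return np.array([(m*xx).sum(),(m*yy).sum()])/m.sum()
def RQ(q): return R.from_quat([q[1],q[2],q[3],q[0]]).as_matrix()
def poseof(c):  # tool pose from saved calibration
    E=np.array(c["extrinsics"]);Qq=E[:3,:3].T@Rc;return -E[:3,:3].T@E[:3,3]-Qq@oc,Qq
P1=poseof(json.load(open("w1.json")))
P11=(p,Q); P10=(np.array([.4207,-.124,.2946]),Q@np.diag([-1,-1,1]))
fl,bl,fr,br=(-41,45,13.5),(65,45,13.5),(-41,-140,13.5),(65,-140,13.5)
obs=[(P1,cent("pics/w1.png",(237,42)),'S',fl),(P1,cent("pics/w1.png",(362,44)),'S',bl),(P1,cent("pics/w1.png",(242,246)),'S',fr),(P1,cent("pics/w1.png",(344,248)),'S',br),
(P10,cent("pics/w10.png",(319,157)),'S',fl),(P10,cent("pics/w10.png",(459,161)),'S',bl),
(P11,cent("pics/w11.png",(79,12)),'S',br),(P11,cent("pics/w11.png",(239,20)),'S',fr),(P11,cent("pics/w11.png",(248,257)),'S',fl)]
z=lambda x,y:(60+(x+.5)/2.6-.5,140+(y+.5)/2.6-.5)
obs+=[(P11,z(191,98),'F',(0,-45,80)),(P11,z(243,464),'F',(0,45,80)),(P11,z(205,464),'F',(10,45,80))]
def model(v):
    o=np.r_[v[0:2],v[8]];Rz=R.from_euler('z',v[2]).as_matrix();Rl=Rz@R.from_euler('y',.18).as_matrix()
    return o,Rz,Rl
def pr(v,P,X):
    Rcc=R.from_rotvec(v[5:8]).as_matrix()@Rc if False else Rc
    x=Rcc@(P[1].T@(X-P[0])-oc-v[3:6]); return np.array([c0["fx"]*x[0]/x[2]+c0["cx"]+0*v[6],c0["fy"]*x[1]/x[2]+c0["cy"]])
def res(v,prior=True):
    o,Rz,Rl=model(v);r=[]
    for P,u,k,X in obs:
        X=np.array(X)/1000
        W=o+Rz@X if k=='S' else o+Rz@np.array([.010,0,.012])+Rl@X
        r+=list(pr(v,P,W)-np.array(u))
    return np.r_[r,(v[3:6])/.002*.3,v[6:9]/.0002] if prior else np.array(r).reshape(-1,2)
s=least_squares(res,np.r_[.4402,-.1157,.3845,0,0,0,0,0,0])
if __name__=="__main__":
    print("O",s.x[:2],"psi",s.x[2],"cam shift tool mm",s.x[3:6]*1000);print(np.round(res(s.x,False),1).tolist())
E
python3 fit.py
```

```text
O [ 0.43996118 -0.11668559] psi 0.38485874439236534 cam shift tool mm [-0.70766742 -0.67828593 -2.51658844]
[[-1.4, 0.7], [0.3, 1.0], [-1.8, -0.4], [-0.0, -0.4], [0.4, -0.2], [2.0, -0.6], [-1.4, 1.1], [0.7, 0.8], [1.1, -1.0], [-0.4, -0.3], [0.8, -0.5], [-0.4, -0.5]]
```

```bash
python3 - <<'E'
from fit import *
v=s.x
z=lambda x,y:(230+(x-520+.5)/2.85-.5,150+(y+.5)/2.85-.5)
def tool_at(u,zt):
    d=Rc.T@np.array([(u[0]-c0["cx"])/c0["fx"],(u[1]-c0["cy"])/c0["fy"],1]);o=(oc+v[3:6])*1000
    return o+d*(zt-o[2])/d[2]
for n,q,zt in(("tab+16",(667,375),137.2),("tab-16 (round)",(667,556),137.2),("plate+40",(667,131),179.2),("plateL",(634,131),179.2),("plateR",(700,131),179.2)): print(n,np.round(tool_at(z(*q),zt),2))
o,Rz,Rl=model(v)
of=o+Rz@np.array([.010,0,.012])
g=p+Q[:,2]*.155
print("grasp in refined F",np.round(Rl.T@(g-of)*1000,2))
g0=np.array(S(0,0,0))
# grasp at raised hung in old F(-8.1,-.4,106.2)
gh=F(-8.1,-.4,106.2);print("hung grip in refined F",np.round(Rl.T@(gh-of)*1000,2))
E
```

```text
tab+16 [ 14.76  -0.61 137.2 ]
tab-16 (round) [-16.44  -0.56 137.2 ]
plate+40 [ 38.86  -0.61 179.2 ]
plateL [ 38.85  -6.47 179.2 ]
plateR [ 38.87   5.24 179.2 ]
grasp in refined F [-80.75   0.54 117.42]
hung grip in refined F [ -7.51   0.42 106.29]
```

```bash
python3 -m crank '[[0.4,-10,2,0,0,0,0.05],[0.4,-10,2,0,0,0,0.05],[0.3,-10,2,0,0,0,0.05],[0.3,-10,2,0,0,0,0.05],[0,-10,1.9,0,0,0,0.05],[0,-4.3,0,0,0,0,0.05],[0,0,0,0,0,0,0.05],[0,0,0,0,0,0,0.05]]'
python3 - <<'E'
from h import *
info()
im=read_camera("wrist");cv2.imwrite("pics/w12.png",cv2.resize(im[80:380,130:430],None,fx=2,fy=2,interpolation=cv2.INTER_CUBIC))
im=read_camera("side");cv2.imwrite("pics/s12.png",cv2.resize(im[190:350,210:390],None,fx=3.5,fy=3.5,interpolation=cv2.INTER_CUBIC))
E
```

```text
clock: 16.85
tcp_pos: [0.4688, -0.1059, 0.2751]
orientation: [0.075, 0.826, -0.557, -0.05]
wrist_force: [-0.6, 0.0, -3.5]
finger_gap: 0.0113
t 16.85 tcp [ 468.8 -105.9  275.1] graspS [  2.4  -1.6 122.6] graspF [-27.2  -1.6 107.5] tool in S
 [[0.0, -0.984, -0.179], [-1.0, -0.0, 0.0], [-0.0, 0.179, -0.984]] F_S [-0.5  0.2 -3.5] T [-0.02 -0.27  0.01] gap 11.3 q [-0.36  0.28 -0.33  1.09 -0.12 -2.3 ]
```

View pics/w12.png

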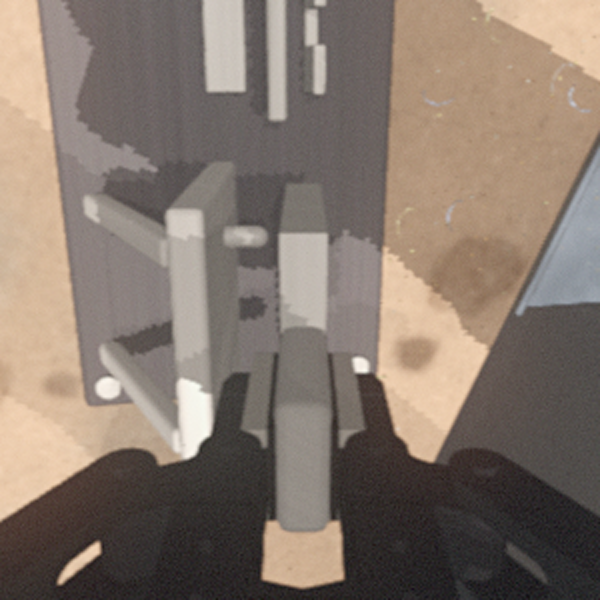

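View pics/s12.png

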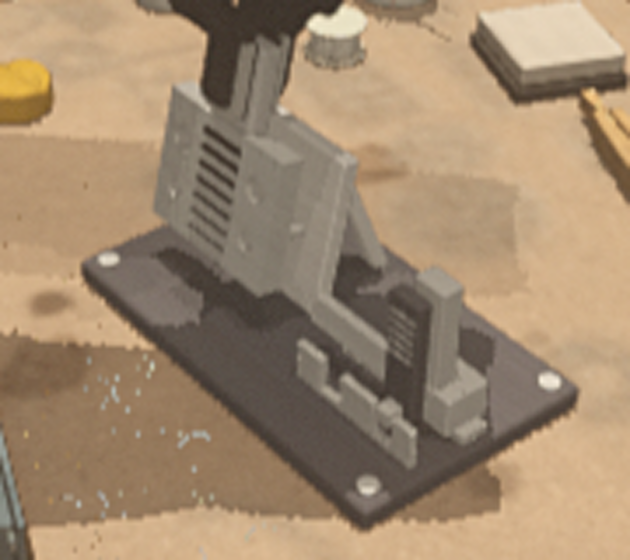

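```bash
python3 -m crank '[[0,-2,0,0,0,0,0.05],[0,-2,0,0,0,0,0.05],[0,-2,0,0,0,0,0.05],[0,-2,0,0,0,0,0.05],[0,-1.5,0,0,0,0,0.05],[0,-1.5,0,0,0,0,0.05],[0,0,0,0,0,0,0.05],[0,0,0,0,0,0,0.05]]'
python3 - <<'E'
from h import *
info()
E
```

```text
clock: 17.95
tcp_pos: [0.479, -0.1018, 0.2731]
orientation: [0.074, 0.826, -0.557, -0.05]
wrist_force: [-0.6, -0.3, -3.0]
finger_gap: 0.0114
t 17.95 tcp [ 479.  -101.8  273.1] graspS [ 13.4  -1.6 120.6] graspF [-16.1  -1.6 107.4] tool in S
 [[0.0, -0.984, -0.179], [-1.0, -0.0, 0.0], [-0.0, 0.179, -0.984]] F_S [-0.7 -0.1 -3. ] T [ 0.   -0.27 -0.01] gap 11.4 q [-0.34  0.3  -0.31  1.09 -0.12 -2.29]
```

```bash
python3 -m crank '[[0,-2,0,0,0,0,0.05],[0,-2,0,0,0,0,0.05],[0,-2,0,0,0,0,0.05],[0,-1.5,0,0,0,0,0.05],[0,-1,0,0,0,0,0.05],[0,0,0,0,0,0,0.05],[0,0,0,0,0,0,0.05],[0,0,0,0,0,0,0.05]]'
python3 - <<'E'
from h import *
info()
E
```

```text
clock: 18.95
tcp_pos: [0.4866, -0.0987, 0.2715]
orientation: [0.075, 0.826, -0.557, -0.05]
wrist_force: [-1.4, -0.3, -2.3]
finger_gap: 0.0114
t 18.95 tcp [486.6 -98.7 271.5] graspS [ 21.6  -1.7 119. ] graspF [ -7.8  -1.7 107.4] tool in S
 [[-0.0, -0.984, -0.179], [-1.0, 0.0, 0.0], [-0.0, 0.179, -0.984]] F_S [-1.4  0.3 -2.3] T [-0.03  0.07 -0.08] gap 11.4 q [-0.33  0.32 -0.3   1.09 -0.12 -2.28]
```

```bash
python3 -m crank '[[0,-0.7,0,0,0,0,0.05],[0,-0.7,0,0,0,0,0.05],[0,0,0,0,0,0,0.05],[0,0,0.5,0,0,0,0.05],[0,0,0.5,0,0,0,0.05],[0,0,0.4,0,0,0,0.05],[0,0,0,0,0,0,0.05],[0,0,0,0,0,0,0.05]]'
python3 - <<'E'
from h import *
info()
im=read_camera("wrist");cv2.imwrite("pics/w13.png",cv2.resize(im[80:380,130:430],None,fx=2,fy=2,interpolation=cv2.INTER_CUBIC))
E
```

```text
clock: 19.95
tcp_pos: [0.4869, -0.0985, 0.2704]
orientation: [0.076, 0.826, -0.557, -0.051]
wrist_force: [-6.4, -2.4, 3.5]
finger_gap: 0.011
t 19.95 tcp [486.9 -98.5 270.4] graspS [ 21.6  -1.6 118. ] graspF [ -7.5  -1.6 106.3] tool in S
 [[-0.0, -0.983, -0.181], [-1.0, 0.0, -0.0], [0.0, 0.181, -0.983]] F_S [-6.8  0.1  3.5] T [-0.01  1.33 -0.11] gap 11.0 q [-0.33  0.32 -0.3   1.09 -0.12 -2.28]
```

View pics/w13.png

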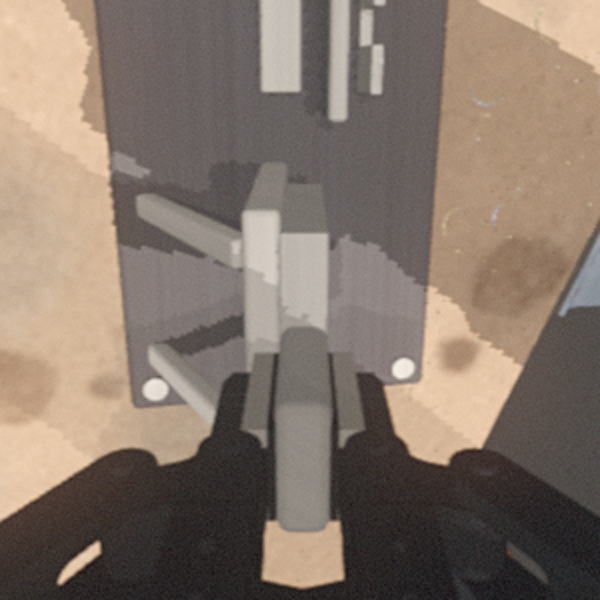

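```bash
python3 -m crank '[[0,0.5,0,0,0,0,0.3],[0,0,0,0,0,0,0.35],[0,0,0,0,0,0,0.35],[0,0,0,0,0,0,0.35],[0,0,-8,0,0,0,0.35],[0,0,-25,0,0,0,0.35],[0,0,-35,0,0,0,0.4],[0,0,-35,0,0,0,0.45]]'
python3 - <<'E'
from h import *
info()
im=read_camera("wrist");cv2.imwrite("pics/w14.png",cv2.resize(im[80:380,130:430],None,fx=2,fy=2,interpolation=cv2.INTER_CUBIC))
im=read_camera("side");cv2.imwrite("pics/s14.png",cv2.resize(im[190:350,210:390],None,fx=3.5,fy=3.5,interpolation=cv2.INTER_CUBIC))
E
```

```text
clock: 21.0
tcp_pos: [0.5046, -0.0914, 0.3729]
orientation: [0.074, 0.826, -0.557, -0.05]
wrist_force: [0.2, -0.8, -0.6]
finger_gap: 0.0385
t 21.0 tcp [504.6 -91.4 372.9] graspS [ 41.1  -1.6 220.3] graspF [ -6.7  -1.6 210.5] tool in S
 [[0.0, -0.984, -0.179], [-1.0, -0.0, -0.0], [0.0, 0.179, -0.984]] F_S [-0.1 -0.8 -0.6] T [-0.03 -0.17 -0.04] gap 38.5 q [-0.31  0.28 -0.09  1.34 -0.11 -2.25]
```

View pics/w14.png

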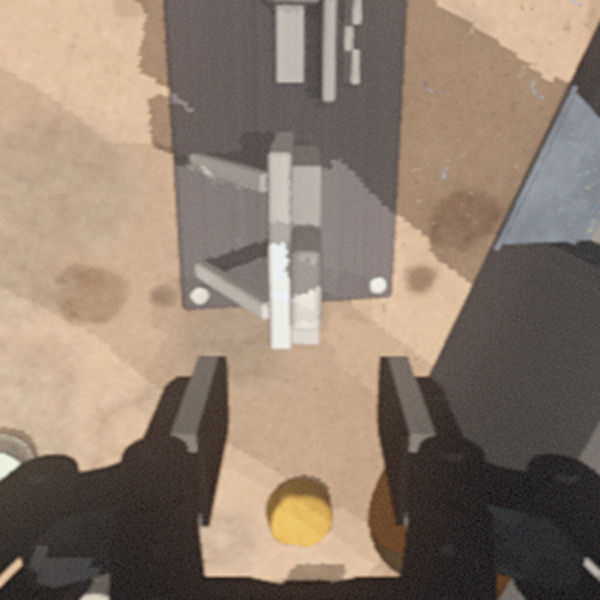

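View pics/s14.png

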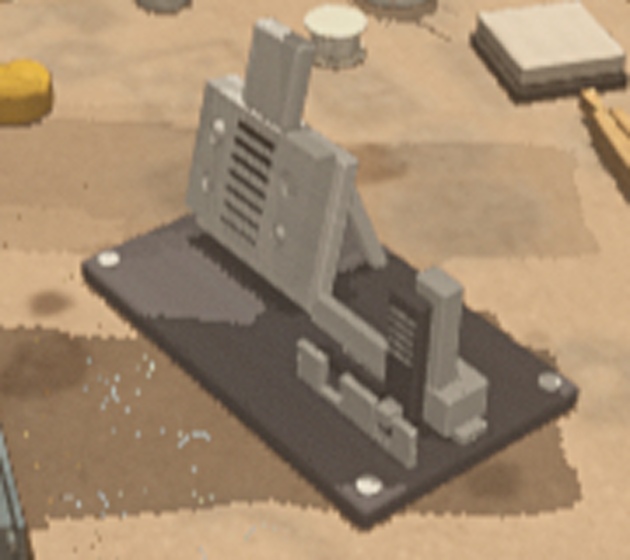

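```bash
python3 - <<'E'
from h import *
plan(S(1.8,-124.9,140+155),toolR(flip=True),6)
E
```

```text
dist mm 161.78161929915947 ang 9.977288151296918 rv [ 9.97 -0.27  0.01] tool d [122.16  53.08  91.83]
[20.4, 8.8, 15.3, 1.7, -0.0, 0.0]
[20.4, 9.3, 15.0, 1.7, -0.0, 0.0]
[20.4, 9.7, 14.7, 1.7, -0.0, 0.0]
[20.4, 10.1, 14.4, 1.7, -0.0, 0.0]
[20.4, 10.6, 14.1, 1.7, -0.0, 0.0]
[20.4, 11.0, 13.8, 1.7, -0.0, 0.0]
```

```bash
python3 -m crank '[[20.4,8.8,15,1.72,0,0,0.45],[20.4,9.3,15,1.72,0,0,0.45],[20.4,9.7,15,1.72,0,0,0.45],[20.4,10.1,15,1.72,0,0,0.45],[20.4,10.6,15,1.72,0,0,0.45],[20.4,11,15,1.72,0,0,0.45],[0,0,0,0,0,0,0.45],[0,0,0,0,0,0,0.45]]' 30
python3 - <<'E'
from h import *
info()
im=read_camera("wrist");cv2.imwrite("pics/w15.png",cv2.resize(im[80:380,130:430],None,fx=2,fy=2,interpolation=cv2.INTER_CUBIC))
plan(S(1.8,-124.9,68+155),toolR(flip=True),1)
E
```

```text
clock: 22.1
tcp_pos: [0.4867, -0.2303, 0.2881]
orientation: [-0.0, 0.829, -0.559, -0.0]
wrist_force: [-0.1, 0.7, 0.3]
finger_gap: 0.0387
t 22.1 tcp [ 486.7 -230.3  288.1] graspS [ 1.000e-01 -1.236e+02  1.331e+02] graspF [ -31.4 -123.6  117.4] tool in S
 [[0.0, -1.0, -0.0], [-1.0, -0.0, 0.001], [-0.001, 0.0, -1.0]] F_S [0.1 0.7 0.3] T [ 0.01  0.01 -0.01] gap 38.7 q [-0.59  0.31 -0.26  1.01  0.   -2.55]
dist mm 65.38008378229905 ang 0.0408641613489566 rv [-0.01  0.01  0.04] tool d [ 1.31 -1.36 65.35]
[1.3, -1.4, 65.4, -0.0, 0.0, 0.0]
```

View pics/w15.png

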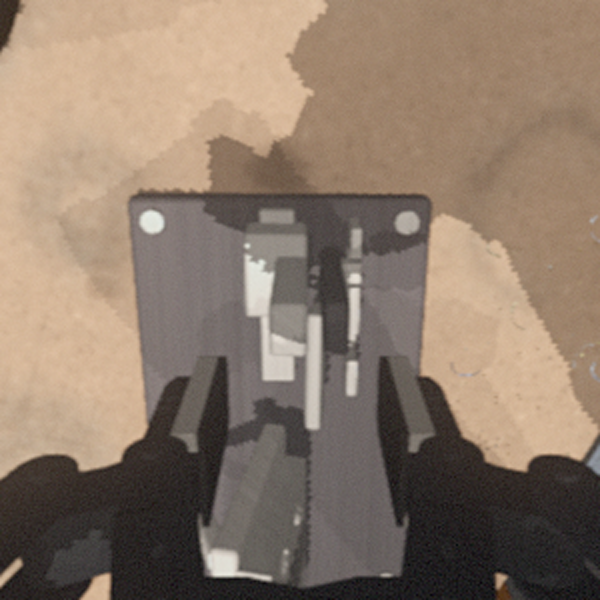

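```bash
python3 -m crank '[[0.6,-0.7,13,0,0,0,0.45],[0.7,-0.7,13,0,0,0,0.45],[0,0,13,0,0,0,0.45],[0,0,13,0,0,0,0.45],[0,0,13,0,0,0,0.45],[0,0,0,0,0,0,0.45],[0,0,0,0,0,0,0.45],[0,0,0,0,0,0,0.45]]' 30
python3 - <<'E'
from h import *
info()
im=read_camera("wrist");cv2.imwrite("pics/w16.png",cv2.resize(im[80:380,130:430],None,fx=2,fy=2,interpolation=cv2.INTER_CUBIC))
E
```

```text
clock: 23.15
tcp_pos: [0.4889, -0.2316, 0.2235]
orientation: [-0.0, 0.829, -0.559, 0.001]
wrist_force: [-0.4, 0.3, -0.0]
finger_gap: 0.0387
t 23.15 tcp [ 488.9 -231.6  223.5] graspS [   1.8 -125.8   68.5] graspF [ -18.2 -125.8   54.2] tool in S
 [[0.0, -1.0, 0.001], [-1.0, -0.0, -0.001], [0.001, -0.001, -1.0]] F_S [-0.2  0.5 -0. ] T [-0.   -0.01 -0.01] gap 38.7 q [-0.59  0.37 -0.34  0.86  0.   -2.55]
```

View pics/w16.png

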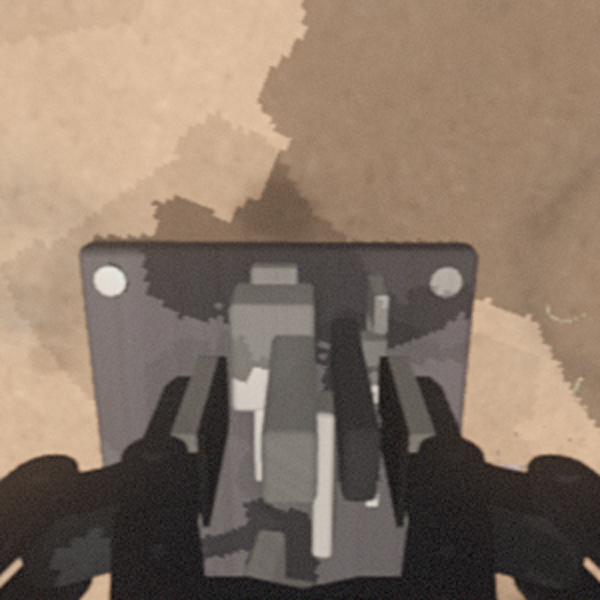

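```bash
python3 -m crank '[[0,0,0,0,0,0,0.2],[0,0,0,0,0,0,0.1],[0,0,0,0,0,0,0.1],[0,0,0,0,0,0,0.1],[0,0,0,0,0,0,0.1],[0,0,0,0,0,0,0.1],[0,0,0,0,0,0,0.1],[0,0,0,0,0,0,0.1]]' 30
python3 - <<'E'
from h import *
info()
E
python3 -m crank '[[-4,0,0,0,0,0,0.1],[-5,0,0,0,0,0,0.1],[-5,0,0,0,0,0,0.1],[-5,0,0,0,0,0,0.1],[-5,0,0,0,0,0,0.1],[-5,0,0,0,0,0,0.1],[-4,0,0,0,0,0,0.1],[0,0,0,0,0,0,0.1]]'
python3 - <<'E'
from h import *
info()
im=read_camera("wrist");cv2.imwrite("pics/w17.png",cv2.resize(im[80:380,130:430],None,fx=2,fy=2,interpolation=cv2.INTER_CUBIC))
im=read_camera("side");cv2.imwrite("pics/s17.png",cv2.resize(im[190:350,210:390],None,fx=3.5,fy=3.5,interpolation=cv2.INTER_CUBIC))
E
```

```text
clock: 24.2
tcp_pos: [0.4887, -0.2315, 0.2236]
orientation: [0.0, 0.829, -0.559, 0.0]
wrist_force: [-1.2, 0.4, 6.7]
finger_gap: 0.0177
t 24.2 tcp [ 488.7 -231.5  223.6] graspS [   1.5 -125.7   68.6] graspF [ -18.5 -125.7   54.2] tool in S
 [[0.0, -1.0, 0.0], [-1.0, -0.0, -0.001], [0.001, -0.0, -1.0]] F_S [-1.   0.8  6.7] T [ 0.17  0.91 -0.08] gap 17.7 q [-0.59  0.37 -0.34  0.86 -0.   -2.55]
clock: 25.2
tcp_pos: [0.4767, -0.2014, 0.2236]
orientation: [0.001, 0.829, -0.559, 0.001]
wrist_force: [-0.1, -3.1, 5.4]
finger_gap: 0.0175
t 25.2 tcp [ 476.7 -201.4  223.6] graspS [  1.7 -93.6  68.6] graspF [-18.3 -93.6  54.2] tool in S
 [[-0.0, -1.0, 0.0], [-1.0, 0.0, -0.003], [0.003, -0.0, -1.0]] F_S [-1.2 -2.8  5.4] T [-0.76  1.18 -0.14] gap 17.5 q [-0.55  0.33 -0.4   0.84 -0.   -2.51]
```

View pics/w17.png

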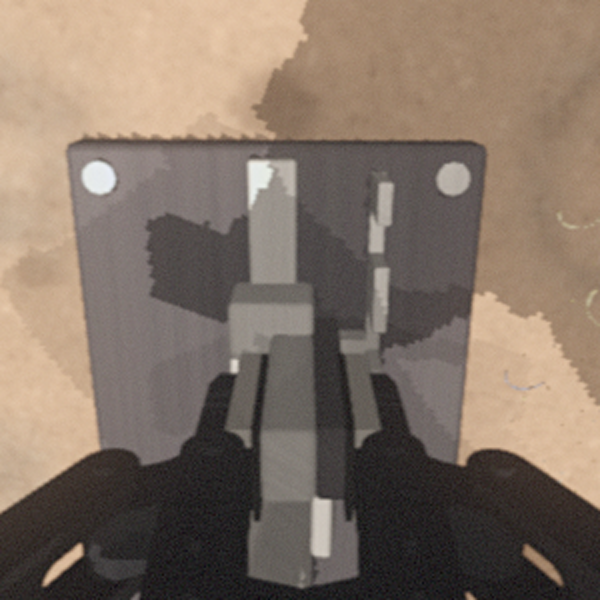

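View pics/s17.png

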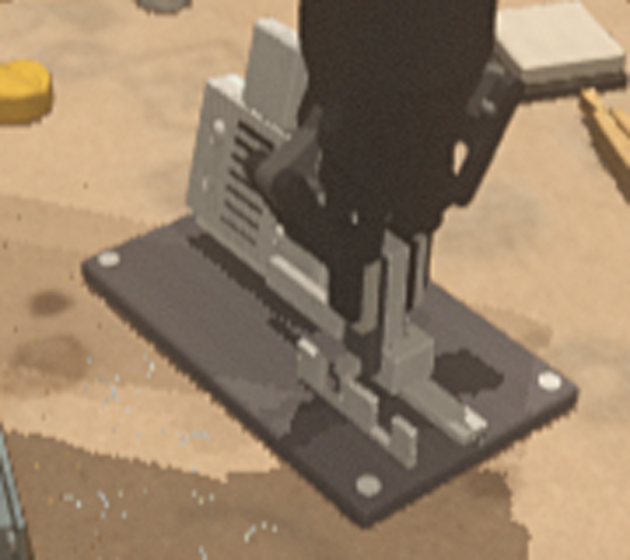

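```bash
python3 -m crank '[[-1,0,0,0,0,0,0.1],[-0.8,0,0,0,0,0,0.1],[0,0,0,0,0,0,0.1],[0,0,0,0,0,0,0.1],[0,0,0,0,0,0,0.1],[0,0,0,0,0,0,0.1],[0,0,0,0,0,0,0.1],[0,0,0,0,0,0,0.1]]'
python3 - <<'E'
from h import *
info()
E
```

```text
clock: 26.3
tcp_pos: [0.4765, -0.2009, 0.2236]
orientation: [0.001, 0.829, -0.559, 0.002]
wrist_force: [1.3, -7.7, 1.5]
finger_gap: 0.0176
t 26.3 tcp [ 476.5 -200.9  223.6] graspS [  1.7 -93.4  68.6] graspF [-18.3 -93.4  54.2] tool in S
 [[-0.001, -1.0, 0.0], [-1.0, 0.001, -0.005], [0.005, -0.0, -1.0]] F_S [-1.7 -7.6  1.5] T [-1.53  1.3  -0.15] gap 17.6 q [-0.55  0.33 -0.4   0.83 -0.   -2.51]
```

```bash
python3 -m crank '[[1,0,0,0,0,0,0.1],[0,0,0,0,0,0,0.45],[0,0,0,0,0,0,0.45],[0,0,0,0,0,0,0.45],[0,0,-8,0,0,0,0.45],[0,0,-30,0,0,0,0.45],[0,0,-50,0,0,0,0.45],[0,0,-50,0,0,0,0.45]]'
python3 - <<'E'
from h import *
info()
im=read_camera("wrist");cv2.imwrite("pics/w18.png",im)
for n in("side","scene"):
    im=read_camera(n);cv2.imwrite(f"pics/{n}18.png",im);cv2.imwrite(f"pics/{n}18z.png",cv2.resize(im[190:350,210:390],None,fx=3.5,fy=3.5,interpolation=cv2.INTER_CUBIC))
E
```

```text
clock: 27.3
tcp_pos: [0.4757, -0.1997, 0.3627]
orientation: [-0.0, 0.829, -0.559, -0.0]
wrist_force: [1.1, -0.8, -0.0]
finger_gap: 0.0382
t 27.3 tcp [ 475.7 -199.7  362.7] graspS [  1.5 -91.1 207.7] graspF [-43.4 -91.1 191. ] tool in S
 [[0.0, -1.0, 0.0], [-1.0, -0.0, 0.0], [-0.0, -0.0, -1.0]] F_S [ 0.7 -1.2 -0. ] T [ 0.01 -0.01  0.01] gap 38.2 q [-0.55  0.22 -0.19  1.17  0.   -2.51]
```

View pics/side18z.png

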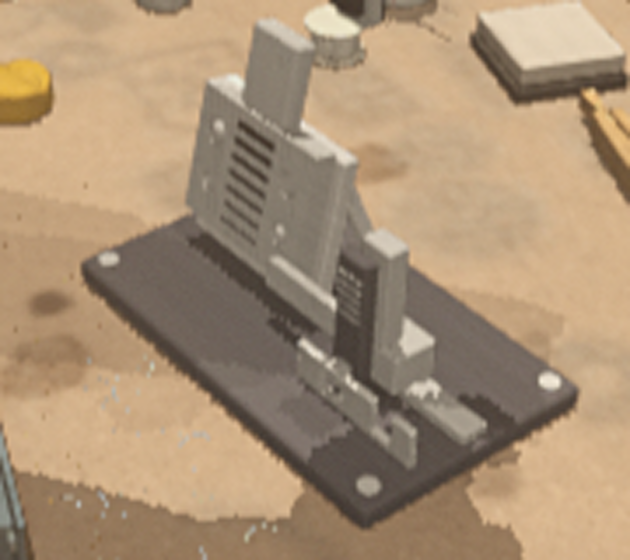

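View pics/w18.png

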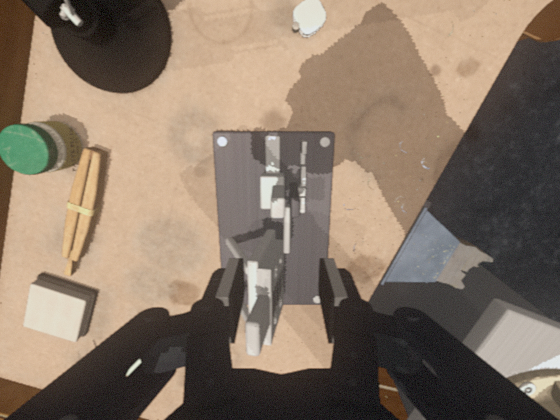

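View pics/side18.png

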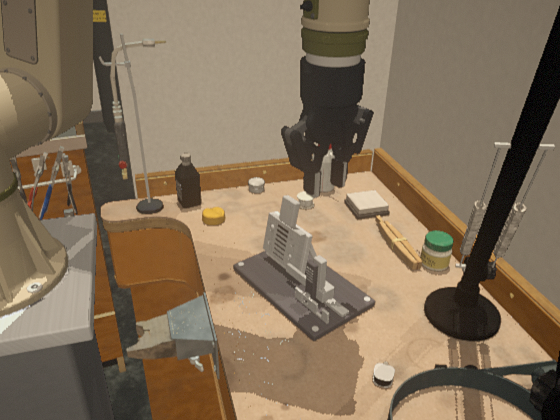

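```bash
python3 - <<'E'
import cv2,numpy as np
a=cv2.imread("pics/side0.png")[245:310,285:345];b=cv2.imread("pics/side18.png")[245:310,285:345]
cv2.imwrite("pics/cmp.png",np.hstack([cv2.resize(i,None,fx=6,fy=6,interpolation=cv2.INTER_CUBIC) for i in(a,b)]))
E
```

```text
(no output)
```

View pics/cmp.png

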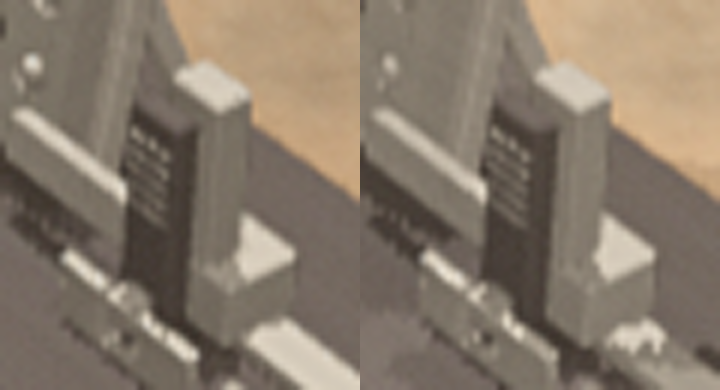

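The keeper and its tab look the same as in the starting picture, so it is home and sprung out. The gripper is clear of everything.

```bash
python3 - <<'E'
from h import *
info(); print(hand_in())
E
```

```text
t 27.45 tcp [ 476.9 -200.4  364.6] graspS [  3.  -93.1 209.6] graspF [-42.3 -93.1 193.2] tool in S
 [[0.0, -1.0, 0.005], [-1.0, -0.0, -0.006], [0.006, -0.005, -1.0]] F_S [-0.2 -0.2 -0.2] T [0.03 0.02 0.05] gap 38.2 q [-0.55  0.21 -0.19  1.16  0.   -2.51]
the job is handed in; nothing more can be done
None
```

The gauge plate now hangs on both pins with its slots facing out, tab up, and the keeper is back home and locked. I handed the job in at 27.5 s of the 54 s allowed.

I squeezed the keeper tab, slid it about 32 mm aside, and released it. I then lifted the plate by its tab, pulled it straight off the pins, turned it half a turn and put it back. The keeper went back 32 mm until it met its end stop, with the side force rising to about 8 N while it stayed put, and I let the tab go.

**Last checks:**
- **Plate:** it went onto the pins with almost no force and stopped against the face at about 7 N. The pictures show it flat against the face with the slots out.
- **Keeper:** in the side camera picture, the bar, upright and lock tab sit where they did at the start. This is a comparison by eye; the joint values can't be read directly.
- **Bystanders:** nothing touched the spool or the wax, and the pictures show no visible change. I did not measure their positions again.
- **Robot:** the arm was clear of everything, with the wrist force near zero.

**Disagreement:** the wrist camera's calibration was off by about 2.5 mm in depth and the cameras disagreed on the stand's position by 1–2 mm. I allowed for this when placing the plate. No check failed.

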